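# Pack the small infusion bottles in the transport case and lock it with the square key

### The arm

A 6-joint arm with a two-finger parallel gripper is mounted at the origin on a cart in front of the work surface, level with it; the furniture and walls round the work are solid. World frame = base frame: x ahead of the robot, y to its left, z up, the work surface at z = 0. Lengths are in m, angles in rad, forces in N, time in s.
With the tool pointing down it reaches from about 0.275 to 0.875 m from the base axis. Payload 12.5 kg.
Tool frame: the origin (TCP) lies at the very end of the fingers, on their centre line; the grasp point (between the pads) lies 19 mm behind it; z points along the fingers, y is the line along which they close (so a half turn about z gives the same grasp; the last joint's range is limited). The gripper opens to 85 mm and grips with 20 to 120 N. Pads are 22 mm wide; open, the fingers measure 114 mm over their backs; the gripper's body (76 mm by 85 mm) begins 54 mm behind the grasp point. The pads swing forward as they close: fully open they stand 13 mm farther back than shut.
Start: joints at [-1.191, 0.351, 1.652, -0, 1.139, -0.085], TCP at [0.247, -0.492, 0.231] pointing down, gripper open.
Joint ranges: [-2.75, 2.75], [-0.79, 2.1], [0.01, 2.65], [-1.57, 4.71], [0.07, 3.14], [-2.87, 2.87]. Speed limits (rad/s): [2.22, 2.22, 2.79, 3.14, 3.14, 3.14].

### API

Orientations are given as [roll, pitch, yaw] about the fixed x, y, z axes, in that order (R = Rz(yaw) Ry(pitch) Rx(roll)).
In Python, from plant import * gives the robot as it stands.
- The arm moves only by the tool step_arm, never from a script. Its arguments are lists of equal length, an entry for each row: "twist": the turn, a rotation vector about the tool's x, y, z in degrees, a list of three; "offset": the shift along the tool's x, y, z in m, a list of three; "claw": the finger opening in m, from 0 to 0.0854. A call has 1 to 5 rows; each row is the pose to reach, as a shift and turn from the pose commanded when the call began, along the tool's axes at that moment; what a row does not reach only later rows make up. A row lasts 1/8 s, in which the tool goes at most 62.5 mm and 10.7 degrees, less where a joint would pass 70% of its speed; a pose out of reach is approached as far as the arm can. A call with a gripper value outside its range is refused whole. The fingers move at their own pace and stop on an object; "force" is the grip in N (left out, the last holds). Time passes only in rows, so rows that repeat a pose let the fingers close. It gives the time, the measured TCP pose, the force, the opening and the grip force at its end, in the units of the state.
- state(): the state, without advancing time (a new reading comes with each control period).
- snapshot(name): name is "scene" or "top"; returns the picture (400x640x3 uint8, red, green, blue); there is no depth.
- camera_params(name): a dict with "K" (3x3 intrinsics, pixels), "R" (3x3) and "t" (3): a world point X has camera coordinates R X + t. Camera axes: x right, y down, z forward; pixel columns grow to the right and rows downward; lengths in m; the calibration is good to about 2 mm. A picture is of the moment at which its call begins. camera_params takes no time and is no camera call.
- sign_off(): hands the job in; it is judged then, once.
The state is a dict: "time_s": time; "joints": joint angles; "dq": joint speeds; "joint_torque": joint torques, N m; "position": TCP position; "orientation": TCP orientation; "contact_force": force on the tool from outside, world axes, zero at the start; "moment": the same for the moment, N m; "finger_gap": finger opening in m; "grasp_force": force on a finger pad.
Only numpy, scipy, OpenCV 4.12 (cv2) and the standard library are available. Lean on these libraries where they do the work, as an engineer would, in place of code of your own. Each camera call takes 0.05 s, during which the arm holds its last target. There are 200 camera calls.

### The job

Pack all the small infusion bottles that stand on the open worktop into the foam pockets of the transport case, one upright in each pocket, and then shut the lid fully. Lock both latches in front of the lid with the square-socket key: fit it on the latch's square spindle and turn it clockwise as far as it goes. Then stand the key upright on its green mat again, and leave the other things on the worktop and the bottles in the blue bins where they are.

Things in the scene. Friction and masses are not known exactly. Their poses are not given: they have to be found in the camera images.
- bottle_1: clear infusion bottle 47 mm in diameter with a coloured label stripe, 118 mm tall, cylindrical up to 64 mm, then a shoulder tapering to a flanged neck 29 mm wide, which begins 17 mm below the top and is cylindrical for 13 mm (it can be held there or by the body); about 100 g; origin at the centre of its underside, z up along the bottle. May be absent (None)
- bottle_2: clear infusion bottle 47 mm in diameter with a coloured label stripe, 118 mm tall, cylindrical up to 64 mm, then a shoulder tapering to a flanged neck 29 mm wide, which begins 17 mm below the top and is cylindrical for 13 mm (it can be held there or by the body); about 100 g; origin at the centre of its underside, z up along the bottle. May be absent (None)
- bottle_3: clear infusion bottle 47 mm in diameter with a coloured label stripe, 118 mm tall, cylindrical up to 64 mm, then a shoulder tapering to a flanged neck 29 mm wide, which begins 17 mm below the top and is cylindrical for 13 mm (it can be held there or by the body); about 100 g; origin at the centre of its underside, z up along the bottle. May be absent (None)
- bottle_4: clear infusion bottle 47 mm in diameter with a coloured label stripe, 112 mm tall, cylindrical up to 64 mm, then a shoulder tapering to a flanged neck 29 mm wide, which begins 17 mm below the top and is cylindrical for 13 mm (it can be held there or by the body); about 100 g; origin at the centre of its underside, z up along the bottle. May be absent (None)
- case: aluminium transport case, fixed to the worktop. Lower shell 100 (x) by 304 (y) by 80 mm high with black foam insert; origin at the centre of its underside; -x is its front (latch side), z up. The foam has four square pockets 60 by 60 mm in a row along y, at y = -108, -36, 36, 108 mm, x = 0; their floor is 4 mm and their mouth 54 mm above the worktop, the shell's rim 80 mm. The hinge line of the lid is its rear upper edge (x = 50 mm, z = 80 mm)
- pocket_1 (a point): centre of the mouth of the foam pocket at y = -108 mm, 54 mm above the worktop
- pocket_2 (a point): the same, pocket at y = -36 mm
- pocket_3 (a point): the same, pocket at y = 36 mm
- pocket_4 (a point): the same, pocket at y = 108 mm
- case_lid (a joint): angle of the lid about its hinge: 0 shut, 1.72 thrown back fully. The lid is a hollow cover 100 deep, 304 wide and 50 mm high; its stiff hinge keeps it where it is left, and about 5 N at its front edge moves it. When shut its roof is 130 mm above the worktop; when open its roof faces away from the robot and its front edge upward
- lid_hinge (a point): middle of the lid's hinge line; its axes turn with the lid and are those of the case when it is shut (y along the hinge)
- lid_roof_front (a point): point on the outside of the lid's roof, 16 mm behind its front edge, in the middle of its width (84 mm from the hinge along the lid, 50 mm off the hinge plane); a wall cabinet hangs close behind and above, so reach behind the roof with the fingers leaning away from the robot (about 0.5 rad) rather than upright
- latch_right (a joint): angle of the right latch spindle (right as the robot sees it, at y = -122 mm of the case): 0 unlocked, 1.2 locked (its stop); it grows clockwise seen from above with the lid shut. Turns with about 0.06 N m of friction and stays where it is left. Its T-shaped foot drops through a forked keeper of the shell only while it is unlocked (below about 0.2), and holds the lid down once turned
- latch_left (a joint): the same for the left latch (at y = 122 mm of the case)
- spindle_right (a point): top of the right latch's brass square spindle, on its axis. The spindle is 14 mm square and 9 mm high above a 3 mm thick collar, then tapers over 12 mm to 8 mm square; its top is 24 mm above the steel latch plate (34 mm wide, 60 mm long), which juts from the lid's front edge; the axis is 42 mm in front of the lid's front wall. x and y of this point are normal to the spindle's flats and turn with it; z is its axis (up when the lid is shut, 112 mm above the worktop then)
- spindle_left (a point): the same for the left latch
- key: latch key standing upright, 68 mm high, 120 g: black socket block 42 mm square and 34 mm high, open below with a square bore 15.8 mm wide and 26 mm deep (sides parallel to the block's); on top a red wing grip 64 mm long along x, 12 mm thick along y, from 34 to 68 mm height. Origin at the centre of its underside, z up. Fully on the spindle it rests on the collar, its underside 3 mm above the latch plate (91 mm above the worktop)
- key_mat: flat green mat, fixed, 120 (x) by 150 (y) by 3 mm thick; origin at the centre of its underside. The key's home
- tape_roll: tape roll 98 mm wide, 25 mm high, lying; to be left alone
- syringe: syringe 115 mm long, lying; to be left alone
- vial_5: vial 27 mm wide, 57 mm tall, purple cap, standing; to be left alone
- vial_6: vial 27 mm wide, 56 mm tall, green cap, standing; to be left alone
Things that resemble listed ones, but are neither listed nor needed, are in the scene too. Leave any black look-alike of the bottle_2 alone.

How it is judged:
On the way, in this order (a step that is already met when the one before it is completed fails the run):
1. every bottle stands released in a pocket of the case (x of bottle_1 in the frame of case between -0.02 and 0.02 m and y of bottle_1 in the frame of case between -0.13 and 0.13 m and z of each of bottle_1, bottle_2, bottle_3, bottle_4 in the frame of case below 0.015 m and angle between each of bottle_1, bottle_2, bottle_3, bottle_4's own z axis and vertical below 0.15 rad and x of bottle_2 in the frame of case between -0.02 and 0.02 m and y of bottle_2 in the frame of case between -0.13 and 0.13 m and x of bottle_3 in the frame of case between -0.02 and 0.02 m and y of bottle_3 in the frame of case between -0.13 and 0.13 m and x of bottle_4 in the frame of case between -0.02 and 0.02 m and y of bottle_4 in the frame of case between -0.13 and 0.13 m and contact force between each of bottle_1, bottle_2, bottle_3, bottle_4 and the fingers below 0.1 N), for 0.2 s.
2. the lid is shut (x of bottle_1 in the frame of case between -0.02 and 0.02 m and y of bottle_1 in the frame of case between -0.13 and 0.13 m and z of each of bottle_1, bottle_2, bottle_3, bottle_4 in the frame of case below 0.015 m and angle between each of bottle_1, bottle_2, bottle_3, bottle_4's own z axis and vertical below 0.15 rad and x of bottle_2 in the frame of case between -0.02 and 0.02 m and y of bottle_2 in the frame of case between -0.13 and 0.13 m and x of bottle_3 in the frame of case between -0.02 and 0.02 m and y of bottle_3 in the frame of case between -0.13 and 0.13 m and x of bottle_4 in the frame of case between -0.02 and 0.02 m and y of bottle_4 in the frame of case between -0.13 and 0.13 m and value of joint case_lid below 0.04 rad), for 0.2 s.
3. one latch is turned home with the key on its spindle (((value of joint case_lid below 0.04 rad and value of joint latch_right above 1 rad and horizontal distance between key and spindle_right below 0.006 m and distance between key and spindle_right below 0.028 m) or (value of joint case_lid below 0.04 rad and value of joint latch_left above 1 rad and horizontal distance between key and spindle_left below 0.006 m and distance between key and spindle_left below 0.028 m))), for 0.1 s.
4. the other latch is turned home with the key on it, too (value of joint each of latch_right, latch_left above 1 rad and ((value of joint case_lid below 0.04 rad and value of joint latch_right above 1 rad and horizontal distance between key and spindle_right below 0.006 m and distance between key and spindle_right below 0.028 m) or (value of joint case_lid below 0.04 rad and value of joint latch_left above 1 rad and horizontal distance between key and spindle_left below 0.006 m and distance between key and spindle_left below 0.028 m))), for 0.1 s.
At the end, for the whole second after the job is handed in: every bottle present stands in a pocket (within 20 mm of the middle line of the row, foot at most 15 mm up, tilt under 0.15 rad), the lid is shut (under 0.04 rad), both latches are past 1.0 rad, the key stands upright (0.1 rad) with its middle over its mat, and all is at rest (all of step 2 and value of joint each of latch_right, latch_left above 1 rad and x of key in the frame of key_mat between -0.06 and 0.06 m and y of key in the frame of key_mat between -0.075 and 0.075 m and z of key in the frame of key_mat below 0.008 m and angle between key's own z axis and vertical below 0.1 rad and linear speed of each of key, bottle_1, bottle_2, bottle_3, bottle_4 below 0.02 m/s); the robot touches nothing.
It fails at once if a latch is turned while the lid is open (value of joint any of latch_right, latch_left above 0.7 rad and value of joint case_lid above 0.15 rad).
It fails at once if a bystander is pushed more than 3 cm (distance of any of tape_roll, syringe, vial_5, vial_6 from where it was at the start of the episode above 0.03 m).
Of bottle_1, bottle_2, bottle_3, bottle_4 only 2 to 4 are there at a start; the rules pass over those that are not, and their reading is None.
At some moment in a run one of key may be knocked a few centimetres aside while the robot is not near it.
It also fails if it takes over 208 s, if anything falls off the work surface, if the arm or the gripper's body presses on something with over 40 N, if the wrist force passes 120 N, or if a joint passes its speed limit or range.

## Working session

There is one attempt and no reset: what is moved stays moved. The work goes in short steps, Python scripts to look and compute and a tool call to move; the robot and the scene stay as the last step left them, time stands still between calls to the robot, and variables do not carry over. Pictures are saved under pics/ and viewed, at most 14 in all, crops included, and the job is handed in when it is done.

Besides the shell and the picture viewer there is one more tool, called after ">>>" as a command line: name --argument value ..., lists and objects as JSON in quotes. step_arm: Moves the arm, as the interface text tells. Its arguments: {"type":"object","properties":{"twist":{"type":"array","items":{"type":"array","items":{"type":"number"}}},"offset":{"type":"array","items":{"type":"array","items":{"type":"number"}}},"claw":{"type":"array","items":{"type":"number"}},"force":{"type":"number"}},"required":["twist","offset","claw"]}

```bash
ls; mkdir -p pics; python3 - <<'E'
from plant import *
import cv2,numpy as np
for n in("scene","top"):
    im=snapshot(n); cv2.imwrite(f"pics/{n}0.png",cv2.resize(im[:,:,::-1],(800,500),interpolation=cv2.INTER_CUBIC)); np.save(f"{n}0.npy",im)
    p=camera_params(n); print(n,p["K"],p["R"],p["t"])
print(state())
E
```

```text
pics
scene [[482.80187862   0.         323.0204852 ]
 [  0.         482.80187862 198.69309878]
 [  0.           0.           1.        ]] [[-0.79205239 -0.61040099  0.00797773]
 [-0.42287014  0.53919468 -0.72831995]
 [ 0.44026567 -0.58024109 -0.68519079]] [0.40913713 0.27629257 1.25883628]
top [[487.9051992    0.         311.05892619]
 [  0.         487.9051992  195.84299003]
 [  0.           0.           1.        ]] [[ 1.32715166e-02 -9.99911914e-01  1.76848902e-04]
 [-9.79917833e-01 -1.30413330e-02 -1.98974784e-01]
 [ 1.98959563e-01  2.46739976e-03 -9.80004594e-01]] [5.52497243e-04 5.25643425e-01 1.33696742e+00]
{'time_s': 0.1, 'joints': array([-1.19061230e+00,  3.51209716e-01,  1.65236210e+00,  6.19230455e-06,
        1.13906895e+00, -8.45932323e-02]), 'dq': array([-0.00060913, -0.00175949, -0.00088246,  0.00122284, -0.00077043,
        0.00032278]), 'joint_torque': array([ 5.91305015e-04, -5.06834042e+01, -2.91876805e+01, -1.07807584e-04,
        2.58392378e-03,  5.95347046e-05]), 'position': array([ 0.24644194, -0.49137118,  0.2307965 ]), 'orientation': array([-3.14054877e+00, -9.41586489e-05,  4.64774618e-01]), 'contact_force': array([-0.51894714,  0.22404997, -1.02621617]), 'moment': array([0.10003137, 0.03969135, 0.05926851]), 'grasp_force': 0.0, 'finger_gap': 0.0854266254781046}
```

View pics/scene0.png

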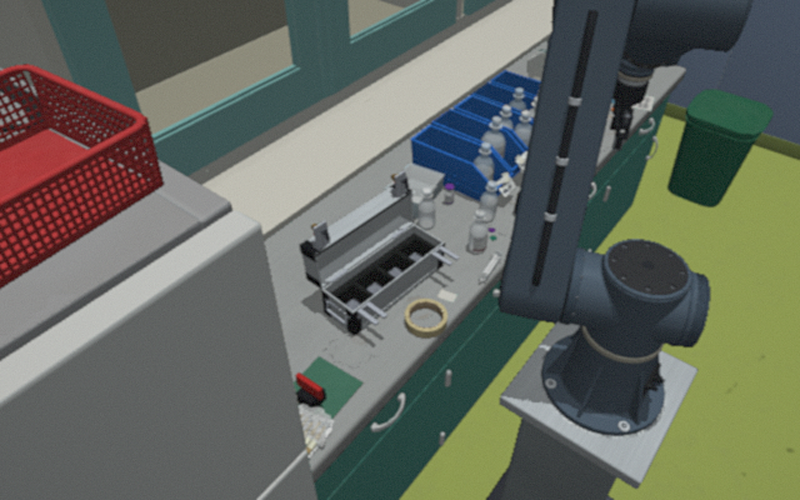

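View pics/top0.png

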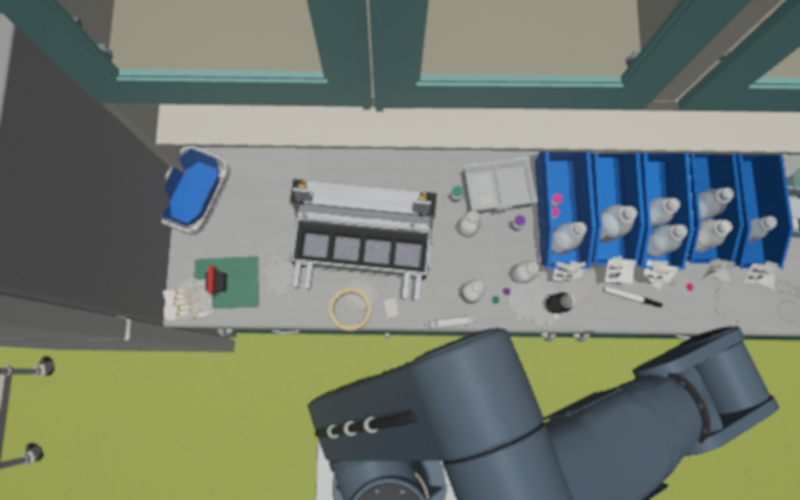

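Candidates (800-px top view): bottles at (469,223), (525,271) and (473,291). The black look-alike is at (559,303), to be left alone. Bin bottles at x>550 stay, and the small vials near (520,222) and (457,192) are bystanders. Key is at (215,280). Close crop next.

```bash
cat > h.py <<'E'
import numpy as np,cv2
from plant import *
def cast(n,u,v,z):
    p=camera_params(n);K,R,t=map(np.array,(p["K"],p["R"],p["t"]));C=-R.T@t
    d=R.T@np.linalg.inv(K)@np.array([u,v,1.]);return C+d*(z-C[2])/d[2]
def proj(n,X):
    p=camera_params(n);c=np.array(p["R"])@X+p["t"];q=np.array(p["K"])@c;return q[:2]/q[2]
def two(a,b):
    A=[];B=[]
    for n,(u,v) in(("scene",a),("top",b)):
        p0=cast(n,u,v,0);d=cast(n,u,v,1)-p0;d/=np.linalg.norm(d);M=np.eye(3)-np.outer(d,d);A.append(M);B.append(M@p0)
    X=np.linalg.solve(sum(A),sum(B));return X
def crop(im,x0,y0,x1,y1,s,name):
    cv2.imwrite("pics/"+name,cv2.resize(im[y0:y1,x0:x1,::-1],None,fx=s,fy=s,interpolation=cv2.INTER_CUBIC))
E
python3 - <<'E'
from h import *
t=np.load("top0.npy");s=np.load("scene0.npy")
a=cv2.resize(t[135:265,340:480],None,fx=2.8,fy=2.8,interpolation=2)
a2=cv2.resize(t[135:265,225:365],None,fx=2.8,fy=2.8,interpolation=2)
b=cv2.resize(s[135:220,320:460],None,fx=2.8,fy=2.8,interpolation=2)
b2=cv2.resize(s[135:220,230:370],None,fx=2.8,fy=2.8,interpolation=2)
im=np.vstack([np.hstack([a2,a]),np.hstack([b2,b])])[:600]
print(im.shape)
cv2.imwrite("pics/c1.png",im[:,:,::-1])
E
```

```text
(600, 784, 3)
```

View pics/c1.png

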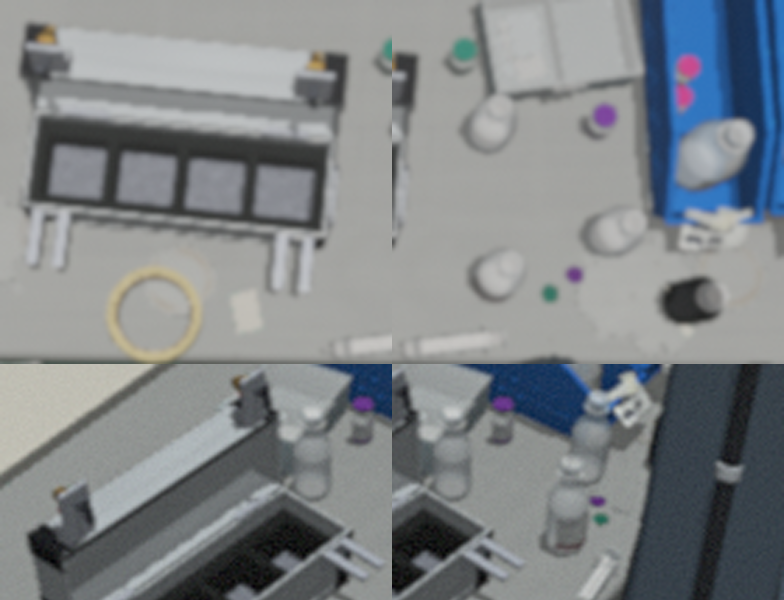

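Three clear bottles stand on the open worktop. Their cap pixels in the original top image are about (377.5,172.5), (425.4,213.6) and (382.5,227.9), and the black one is separate. Next I measure the bottles, case, key and mat.

```bash
python3 - <<'E'
from h import *
np.set_printoptions(precision=4,suppress=True)
t=np.load("top0.npy");s=np.load("scene0.npy")
for n,a,b in(("A",(342.5,153.2),(377.5,172.5)),("B",(393.6,147.9),(425.4,213.6)),("C",(384.3,171.4),(382.5,227.9))):
    print(n,two(a,b),cast("top",*b,.116))
# pocket floors
hsv=cv2.cvtColor(t,cv2.COLOR_RGB2HSV);g=hsv[...,2]
m=((g>75)&(g<160)).astype(np.uint8);m[:180]=0;m[213:]=0;m[:,:240]=0;m[:,345:]=0
n,l,st,c=cv2.connectedComponentsWithStats(m)
for i in range(1,n):
    if 150<st[i,4]<900:print("floor",st[i],c[i],cast("top",*c[i],.004))
def comp(m,name,z,img="top"):
    m=cv2.morphologyEx(m.astype(np.uint8),cv2.MORPH_OPEN,np.ones((2,2)))
    for q in sorted(cv2.findContours(m,0,2)[0],key=cv2.contourArea)[::-1][:3]:
        if cv2.contourArea(q)>15:
            r=cv2.boxPoints(cv2.minAreaRect(q)); P=np.array([cast(img,*x,z) for x in r])
            print(name,r.mean(0),P.mean(0),"edges",np.linalg.norm(P[1]-P[0]),np.linalg.norm(P[2]-P[1]),"dirs",np.degrees(np.arctan2(*(P[1]-P[0])[[1,0]])),np.degrees(np.arctan2(*(P[2]-P[1])[[1,0]])))
h,S,V=[hsv[...,i].astype(int) for i in range(3)]
comp(((h<8)|(h>172))&(S>130)&(V>90),"red",.068)
mm=(h>60)&(h<95)&(S>70)&(V>40);mm[:,220:]=0;mm[:190]=0;mm[255:]=0;comp(mm,"mat",.003)
hs=cv2.cvtColor(s,cv2.COLOR_RGB2HSV).astype(int)
mm=((hs[...,0]<8)|(hs[...,0]>172))&(hs[...,1]>130);mm[:,:220]=0;comp(mm,"redscene",.068,"scene")
a=cv2.resize(t[190:260,130:220],None,fx=4.4,fy=4.4,interpolation=2);b=cv2.resize(s[280:350,220:310],None,fx=4.4,fy=4.4,interpolation=2)
a2=cv2.resize(t[135:215,225:315],None,fx=4.4,fy=3.3,interpolation=2);b2=cv2.resize(t[135:215,285:375],None,fx=4.4,fy=3.3,interpolation=2)
cv2.imwrite("pics/c2.png",np.vstack([np.hstack([a,b]),np.hstack([a2,b2])])[:,:,::-1])
E
```

```text
A [ 0.5784 -0.1756  0.1135] [ 0.5805 -0.174   0.116 ]
B [ 0.4665 -0.304   0.1102] [ 0.468  -0.3016  0.116 ]
C [ 0.4269 -0.1872  0.1084] [ 0.4276 -0.1853  0.116 ]
floor [270 180  75  33 287] [320.3693 186.6969] [ 0.5635 -0.0195  0.004 ]
floor [242 186  22  21 391] [252.3657 196.0844] [0.5325 0.1808 0.004 ]
floor [266 189  23  20 405] [277.0099 198.6198] [0.5258 0.1079 0.004 ]
floor [290 191  23  21 413] [301.3874 201.1525] [0.5192 0.0359 0.004 ]
floor [315 194  23  19 406] [325.7906 203.1946] [ 0.514 -0.036  0.004]
floor [240 207  57   6 158] [263.6519 210.3165] [0.4903 0.1461 0.004 ]
red [169.5 224. ] [0.4374 0.4005 0.068 ] edges 0.013976648356733165 0.05624873293879617 dirs -89.23790816746249 -175.99395493527942
mat [182.3639 227.0062] [0.4385 0.3815 0.003 ] edges 0.14132089159149797 0.11254866751782687 dirs -86.58888388216985 -174.2241260953095
redscene [248.5411 309.9353] [0.4274 0.4107 0.068 ] edges 0.024912343917641615 0.07348494937493459 dirs -74.39979016845253 -176.9925571242852
```

View pics/c2.png

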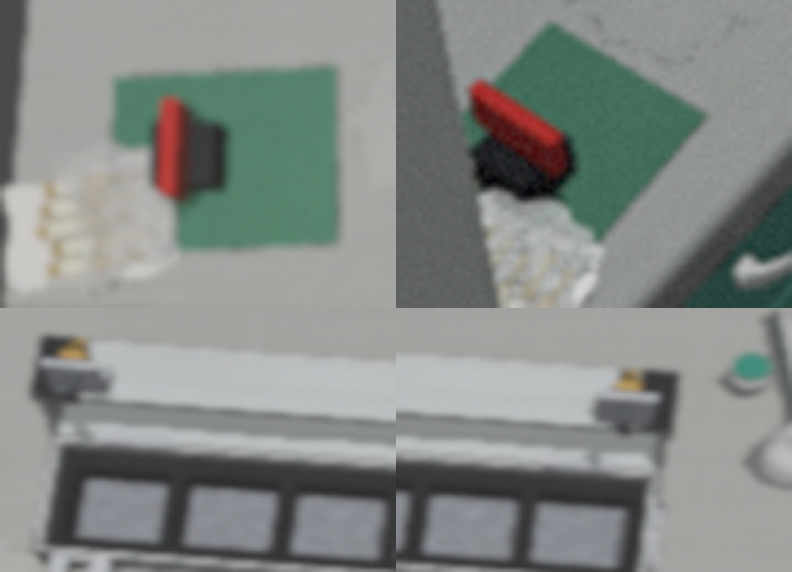

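```bash
python3 - <<'E'
from h import *
np.set_printoptions(precision=4,suppress=True)
cen=np.array([.5229,.0724]);yaw=-4.9*np.pi/180
def W(x,y,z,dx=0): 
    c,s=np.cos(yaw),np.sin(yaw);return np.array([cen[0]+dx+c*x-s*y,cen[1]+s*x+c*y,z])
out=[]
for n,(x0,y0,x1,y1),nm in(("top",(225,150,365,240),0),("scene",(235,170,375,270),1)):
    im=np.load(n+"0.npy")[y0:y1,x0:x1,::-1];S=5.6;im=cv2.resize(im,None,fx=S,fy=S,interpolation=2).copy()
    for dx,col in((0,(0,0,255)),(-.006,(0,255,0))):
        q=np.array([(proj(n,W(a*.05,b*.152,.08,dx))-[x0,y0]+.5)*S for a,b in((-1,-1),(-1,1),(1,1),(1,-1))])
        cv2.polylines(im,[q.astype(np.int32)],True,col,1)
        for y in(-.108,-.036,.036,.108):
            q=np.array([(proj(n,W(a*.03,y+b*.03,.054,dx))-[x0,y0]+.5)*S for a,b in((-1,-1),(-1,1),(1,1),(1,-1))])
            cv2.polylines(im,[q.astype(np.int32)],True,col,1)
    out.append(im)
im=np.vstack(out);im=cv2.resize(im,None,fx=.56,fy=.56,interpolation=cv2.INTER_AREA);print(im.shape);cv2.imwrite("pics/ov.png",im)
E
```

```text
(596, 439, 3)
```

View pics/ov.png

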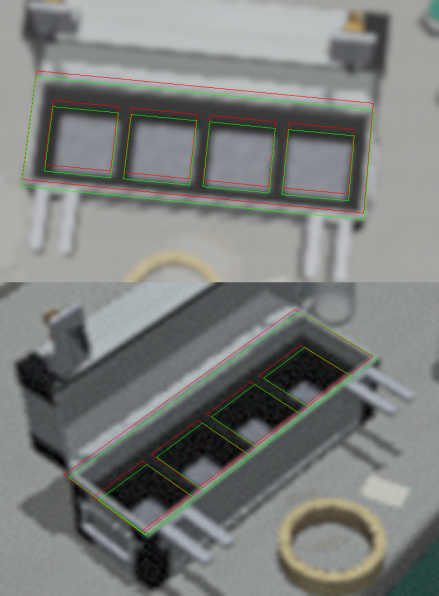

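>>> step_arm --twist '[[0, 0, 9], [0, 0, 18], [0, 0, 26.6], [0, 0, 26.6], [0, 0, 26.6]]' --offset '[[0.02, 0, -0.02], [0.04, 0, -0.04], [0.06, 0, -0.06], [0.06, 0, -0.06], [0.06, 0, -0.06]]' --claw '[0.06, 0.06, 0.06, 0.06, 0.06]'

```text
time_s: 0.72
position: [0.2996, -0.4646, 0.2904]
orientation: [-3.141, 0.001, 0.003]
contact_force: [-0.8, 0.2, -0.5]
finger_gap: 0.06
grasp_force: 0.0
```

The green overlay (case centre 0.517, 0.072, yaw -4.9°) fits the rim and pocket mouths in both views. I go to bottle B first.

>>> step_arm --twist '[[0, 0, 0], [0, 0, 0], [0, 0, 0], [0, 0, 0], [0, 0, 0]]' --offset '[[0.04, -0.04, 0.02], [0.08, -0.08, 0.04], [0.12, -0.12, 0.07], [0.167, -0.161, 0.1], [0.167, -0.161, 0.13]]' --claw '[0.06, 0.06, 0.06, 0.06, 0.06]'

```text
time_s: 1.35
position: [0.4683, -0.3018, 0.1597]
orientation: [-3.141, 0.0, 0.005]
contact_force: [-1.1, -0.9, -1.4]
finger_gap: 0.06
grasp_force: 0.0
```

>>> step_arm --twist '[[0, 0, 0]]' --offset '[[0, 0, 0]]' --claw '[0.06]'

```text
time_s: 1.48
position: [0.4657, -0.3026, 0.1586]
orientation: [-3.138, 0.005, 0.003]
contact_force: [0.6, -0.1, 0.1]
finger_gap: 0.0601
grasp_force: 0.0
```

```bash
python3 - <<'E'
from h import *
t=snapshot("top");s=snapshot("scene");print(state()["position"])
a=cv2.resize(t[140:260,340:470],None,fx=4,fy=4,interpolation=2);b=cv2.resize(s[100:220,330:460],None,fx=4,fy=4,interpolation=2)
cv2.imwrite("pics/b1.png",cv2.resize(np.hstack([a,b])[:,:,::-1],(800,369)))
E
```

```text
[ 0.46658722 -0.30443483  0.16171184]
```

View pics/b1.png

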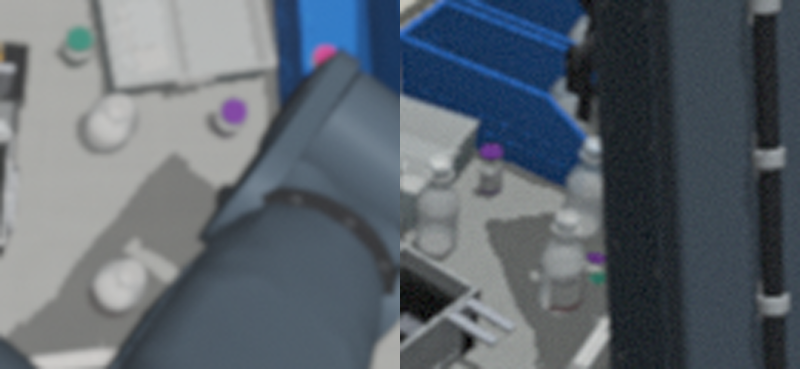

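The arm hides the gripper in both views, while bottles A and C stand undisturbed. I descend and close, watching the force and the opening.

>>> step_arm --twist '[[0, 0, 0], [0, 0, 0], [0, 0, 0]]' --offset '[[0, 0, 0.03], [0, 0, 0.062], [0, 0, 0.062]]' --claw '[0.06, 0.06, 0.06]'

```text
time_s: 1.95
position: [0.466, -0.3041, 0.099]
orientation: [-3.14, 0.002, -0.0]
contact_force: [0.1, -0.1, -0.5]
finger_gap: 0.0602
grasp_force: 0.0
```

>>> step_arm --twist '[[0, 0, 0], [0, 0, 0], [0, 0, 0], [0, 0, 0], [0, 0, 0]]' --offset '[[0, 0, 0], [0, 0, 0], [0, 0, 0], [0, 0, 0], [0, 0, 0]]' --claw '[0.02, 0.02, 0.02, 0.02, 0.02]' --force 30

```text
time_s: 2.58
position: [0.468, -0.3044, 0.1012]
orientation: [3.139, -0.003, 0.001]
contact_force: [0.1, -0.6, 5.3]
finger_gap: 0.0255
grasp_force: 29.3
```

>>> step_arm --twist '[[0, 0, 0], [0, 0, 0], [0, 0, 0], [0, 0, 0], [0, 0, 0]]' --offset '[[0, 0, -0.02], [0, 0, -0.05], [0, 0, -0.1], [0, 0, -0.15], [0, 0, -0.15]]' --claw '[0.02, 0.02, 0.02, 0.02, 0.02]'

```text
time_s: 3.2
position: [0.4684, -0.3047, 0.254]
orientation: [3.137, -0.006, 0.001]
contact_force: [-0.4, 0.7, -0.9]
finger_gap: 0.0257
grasp_force: 29.3
```

>>> step_arm --twist '[[0, 0, 0], [0, 0, 0], [0, 0, 0], [0, 0, 0], [0, 0, 0]]' --offset '[[0.01, -0.05, 0], [0.02, -0.11, 0], [0.03, -0.16, 0], [0.04, -0.22, 0], [0.041, -0.268, 0]]' --claw '[0.02, 0.02, 0.02, 0.02, 0.02]'

```text
time_s: 3.82
position: [0.5077, -0.0335, 0.2488]
orientation: [-3.141, 0.001, 0.001]
contact_force: [-0.3, -0.0, -1.5]
finger_gap: 0.026
grasp_force: 29.4
```

```bash
python3 - <<'E'
from h import *
t=snapshot("top");s=snapshot("scene");print(state())
a=cv2.resize(t[100:240,220:380],None,fx=2.5,fy=2.5,interpolation=2);b=cv2.resize(s[100:240,270:430],None,fx=2.5,fy=2.5,interpolation=2)
cv2.imwrite("pics/b2.png",np.hstack([a,b])[:,:,::-1])
E
```

```text
{'time_s': 3.925, 'joints': array([-1.54932159e-01,  2.56737945e-01,  1.73570070e+00,  8.41736001e-04,
        1.15027178e+00,  1.41100790e+00]), 'dq': array([-0.07616245,  0.00821756, -0.01316315, -0.02420453, -0.00225322,
       -0.07427184]), 'joint_torque': array([ 3.02039489e+00, -4.60470092e+01, -2.95989400e+01,  2.70634582e-01,
        6.93272363e-03,  8.81575830e-01]), 'position': array([ 0.50738541, -0.03197566,  0.24881901]), 'orientation': array([-3.14065655e+00,  9.81462793e-04,  4.51266609e-03]), 'contact_force': array([ 0.16683476,  0.10066228, -0.97254624]), 'moment': array([-0.02865248,  0.0295431 ,  0.04333308]), 'grasp_force': 29.436110702517908, 'finger_gap': 0.02569189675640883}
```

View pics/b2.png

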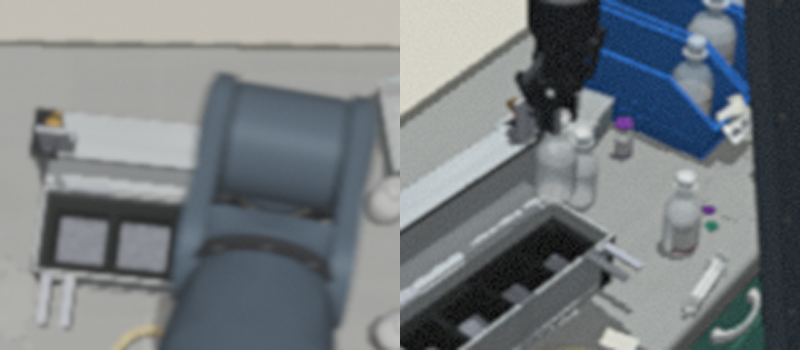

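Bottle B hangs upright over pocket 1. Lower it.

>>> step_arm --twist '[[0, 0, 0], [0, 0, 0], [0, 0, 0], [0, 0, 0], [0, 0, 0]]' --offset '[[0, 0.002, 0.04], [0, 0.002, 0.08], [0, 0.002, 0.12], [0, 0.002, 0.137], [0, 0.002, 0.137]]' --claw '[0.02, 0.02, 0.02, 0.02, 0.02]'

```text
time_s: 4.55
position: [0.507, -0.038, 0.111]
orientation: [-3.141, 0.003, 0.0]
contact_force: [0.0, -0.5, -1.7]
finger_gap: 0.0258
grasp_force: 29.4
```

>>> step_arm --twist '[[0, 0, 0], [0, 0, 0], [0, 0, 0]]' --offset '[[0, 0, 0.004], [0, 0, 0.009], [0, 0, 0.009]]' --claw '[0.02, 0.02, 0.02]'

```text
time_s: 4.92
position: [0.5094, -0.038, 0.1051]
orientation: [3.141, -0.004, 0.001]
contact_force: [-2.1, -0.7, 12.1]
finger_gap: 0.0261
grasp_force: 32.5
```

>>> step_arm --twist '[[0, 0, 0], [0, 0, 0], [0, 0, 0], [0, 0, 0], [0, 0, 0]]' --offset '[[0, 0, 0], [0, 0, 0], [0, 0, 0], [0, 0, -0.03], [0, 0, -0.08]]' --claw '[0.055, 0.055, 0.055, 0.055, 0.055]'

```text
time_s: 5.55
position: [0.5071, -0.0375, 0.1831]
orientation: [-3.141, 0.003, 0.001]
contact_force: [0.6, -0.5, 0.5]
finger_gap: 0.0549
grasp_force: 0.0
```

>>> step_arm --twist '[[0, 0, 0], [0, 0, 0], [0, 0, 0], [0, 0, 0], [0, 0, 0]]' --offset '[[0, 0, -0.05], [0.02, 0.05, -0.06], [0.04, 0.1, -0.06], [0.071, 0.138, -0.04], [0.071, 0.138, -0.02]]' --claw '[0.06, 0.06, 0.06, 0.06, 0.06]'

```text
time_s: 6.18
position: [0.58, -0.1781, 0.2021]
orientation: [3.141, -0.0, -0.002]
contact_force: [0.2, 1.0, -0.4]
finger_gap: 0.0599
grasp_force: 0.0
```

>>> step_arm --twist '[[0, 0, 0], [0, 0, 0]]' --offset '[[0, 0, 0], [0, 0, 0]]' --claw '[0.06, 0.06]'

```text
time_s: 6.42
position: [0.5792, -0.1753, 0.2042]
orientation: [3.141, -0.001, 0.001]
contact_force: [-0.1, -0.3, 0.6]
finger_gap: 0.0598
grasp_force: 0.0
```

```bash
python3 - <<'E'
from h import *
P=[]
for i in range(5):
    s=snapshot("scene");P.append(state()["position"])
t=snapshot("top");print(np.mean(P,0))
a=cv2.resize(t[100:240,220:380],None,fx=2.5,fy=2.5,interpolation=2);b=cv2.resize(s[100:240,270:430],None,fx=2.5,fy=2.5,interpolation=2)
cv2.imwrite("pics/b3.png",np.hstack([a,b])[:,:,::-1])
E
```

```text
[ 0.5792795  -0.17532005  0.20431305]
```

View pics/b3.png

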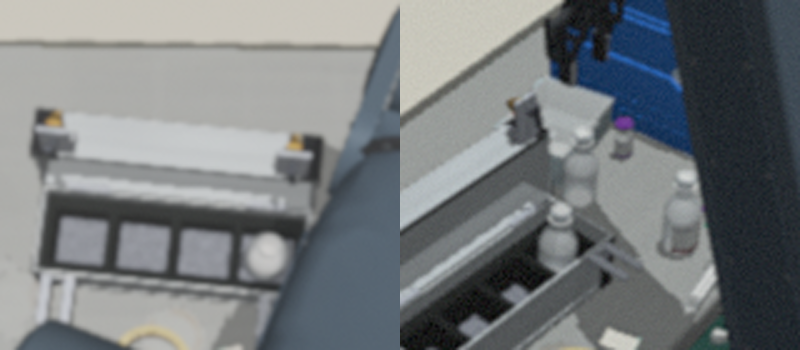

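Bottle B stands in pocket 1. Now bottle A.

>>> step_arm --twist '[[0, 0, 0], [0, 0, 0], [0, 0, 0], [0, 0, 0]]' --offset '[[0, 0, 0.03], [0, 0, 0.07], [0, 0, 0.106], [0, 0, 0.106]]' --claw '[0.06, 0.06, 0.06, 0.06]'

```text
time_s: 7.22
position: [0.5778, -0.175, 0.0954]
orientation: [-3.14, 0.004, 0.001]
contact_force: [-1.0, 0.8, -0.2]
finger_gap: 0.0601
grasp_force: 0.0
```

>>> step_arm --twist '[[0, 0, 0], [0, 0, 0], [0, 0, 0], [0, 0, 0], [0, 0, 0]]' --offset '[[0, 0, 0], [0, 0, 0], [0, 0, 0], [0, 0, 0], [0, 0, 0]]' --claw '[0.02, 0.02, 0.02, 0.02, 0.02]'

```text
time_s: 7.85
position: [0.5801, -0.1761, 0.0993]
orientation: [3.14, -0.003, 0.001]
contact_force: [0.2, -0.3, 7.7]
finger_gap: 0.0268
grasp_force: 29.3
```

>>> step_arm --twist '[[0, 0, 0], [0, 0, 0], [0, 0, 0], [0, 0, 0], [0, 0, 0]]' --offset '[[0, 0, -0.02], [0, 0, -0.07], [0, 0, -0.12], [-0.03, 0, -0.155], [-0.078, 0, -0.155]]' --claw '[0.02, 0.02, 0.02, 0.02, 0.02]'

```text
time_s: 8.48
position: [0.5016, -0.176, 0.2555]
orientation: [3.139, -0.006, 0.001]
contact_force: [-0.7, -0.6, -2.1]
finger_gap: 0.0265
grasp_force: 30.0
```

>>> step_arm --twist '[[0, 0, 0], [0, 0, 0], [0, 0, 0], [0, 0, 0], [0, 0, 0]]' --offset '[[0, -0.06, 0], [0, -0.12, 0], [0, -0.17, 0], [0.013, -0.212, 0], [0.013, -0.212, 0]]' --claw '[0.02, 0.02, 0.02, 0.02, 0.02]'

```text
time_s: 9.1
position: [0.5142, 0.0386, 0.253]
orientation: [-3.141, -0.001, 0.004]
contact_force: [-0.2, -0.6, -0.8]
finger_gap: 0.0264
grasp_force: 30.1
```

>>> step_arm --twist '[[0, 0, 0], [0, 0, 0], [0, 0, 0], [0, 0, 0], [0, 0, 0]]' --offset '[[0, 0, 0.04], [0, 0, 0.08], [0, 0, 0.12], [0, 0, 0.141], [0, 0, 0.141]]' --claw '[0.02, 0.02, 0.02, 0.02, 0.02]'

```text
time_s: 9.72
position: [0.5131, 0.0357, 0.1106]
orientation: [3.142, 0.002, -0.0]
contact_force: [0.7, -1.3, -1.0]
finger_gap: 0.0264
grasp_force: 30.1
```

>>> step_arm --twist '[[0, 0, 0], [0, 0, 0], [0, 0, 0]]' --offset '[[0, 0, 0.005], [0, 0, 0.01], [0, 0, 0.01]]' --claw '[0.02, 0.02, 0.02]'

```text
time_s: 10.1
position: [0.5156, 0.0361, 0.1031]
orientation: [3.141, -0.005, 0.001]
contact_force: [-0.1, -1.9, 10.4]
finger_gap: 0.0264
grasp_force: 30.9
```

>>> step_arm --twist '[[0, 0, 0], [0, 0, 0], [0, 0, 0], [0, 0, 0], [0, 0, 0]]' --offset '[[0, 0, 0], [0, 0, 0], [0, 0, 0], [0, 0, -0.03], [0, 0, -0.08]]' --claw '[0.055, 0.055, 0.055, 0.055, 0.055]'

```text
time_s: 10.72
position: [0.513, 0.0364, 0.181]
orientation: [-3.142, 0.003, 0.001]
contact_force: [0.8, -0.3, 1.3]
finger_gap: 0.0551
grasp_force: 0.0
```

>>> step_arm --twist '[[0, 0, 0], [0, 0, 0], [0, 0, 0], [0, 0, 0], [0, 0, 0]]' --offset '[[0, 0.0, -0.04], [-0.02, 0.06, -0.04], [-0.04, 0.12, -0.04], [-0.06, 0.17, -0.02], [-0.087, 0.223, -0.02]]' --claw '[0.06, 0.06, 0.06, 0.06, 0.06]'

```text
time_s: 11.35
position: [0.4257, -0.1879, 0.2003]
orientation: [-3.141, 0.001, 0.001]
contact_force: [1.1, -0.3, 0.5]
finger_gap: 0.0602
grasp_force: 0.0
```

>>> step_arm --twist '[[0, 0, 0], [0, 0, 0], [0, 0, 0]]' --offset '[[0, 0, 0], [0, 0, 0], [0, 0, 0]]' --claw '[0.06, 0.06, 0.06]'

```text
time_s: 11.72
position: [0.4275, -0.1857, 0.2013]
orientation: [-3.142, -0.0, 0.002]
contact_force: [-0.2, 0.3, -0.1]
finger_gap: 0.0602
grasp_force: 0.0
```

```bash
python3 - <<'E'
from h import *
P=[]
for i in range(5):
    s=snapshot("scene");P.append(state()["position"])
t=snapshot("top");np.save("top1.npy",t);print(np.mean(P,0))
E
```

```text
[ 0.42741533 -0.18589597  0.20129427]
```

>>> step_arm --twist '[[0, 0, 0], [0, 0, 0], [0, 0, 0], [0, 0, 0]]' --offset '[[0, 0, 0.03], [0, 0, 0.07], [0, 0, 0.106], [0, 0, 0.106]]' --claw '[0.06, 0.06, 0.06, 0.06]'

```text
time_s: 12.52
position: [0.4259, -0.1859, 0.0937]
orientation: [-3.139, 0.004, 0.001]
contact_force: [0.2, 0.3, 0.8]
finger_gap: 0.0601
grasp_force: 0.0
```

>>> step_arm --twist '[[0, 0, 0], [0, 0, 0], [0, 0, 0], [0, 0, 0], [0, 0, 0]]' --offset '[[0, 0, 0], [0, 0, 0], [0, 0, 0], [0, 0, 0], [0, 0, 0]]' --claw '[0.02, 0.02, 0.02, 0.02, 0.02]'

```text
time_s: 13.15
position: [0.4281, -0.1871, 0.0969]
orientation: [3.14, -0.003, 0.001]
contact_force: [0.8, 0.9, 6.0]
finger_gap: 0.0262
grasp_force: 29.1
```

>>> step_arm --twist '[[0, 0, 0], [0, 0, 0], [0, 0, 0], [0, 0, 0], [0, 0, 0]]' --offset '[[0, 0, -0.02], [0, 0, -0.07], [0, 0, -0.12], [0.0, 0, -0.16], [0, 0, -0.16]]' --claw '[0.02, 0.02, 0.02, 0.02, 0.02]'

```text
time_s: 13.78
position: [0.4282, -0.1873, 0.2589]
orientation: [3.138, -0.006, 0.001]
contact_force: [-0.9, -0.2, -0.8]
finger_gap: 0.0264
grasp_force: 29.9
```

>>> step_arm --twist '[[0, 0, 0], [0, 0, 0], [0, 0, 0], [0, 0, 0], [0, 0, 0]]' --offset '[[0.02, -0.055, 0], [0.04, -0.11, 0], [0.06, -0.165, 0], [0.08, -0.22, 0], [0.093, -0.275, 0]]' --claw '[0.02, 0.02, 0.02, 0.02, 0.02]'

```text
time_s: 14.4
position: [0.52, 0.0903, 0.2547]
orientation: [3.141, 0.0, 0.001]
contact_force: [0.8, -0.0, -0.9]
finger_gap: 0.0261
grasp_force: 30.0
```

>>> step_arm --twist '[[0, 0, 0], [0, 0, 0], [0, 0, 0]]' --offset '[[0, -0.019, 0], [0, -0.019, 0], [0, -0.019, 0]]' --claw '[0.02, 0.02, 0.02]'

```text
time_s: 14.78
position: [0.5196, 0.1064, 0.2551]
orientation: [3.141, 0.0, -0.0]
contact_force: [-0.7, -0.9, -0.9]
finger_gap: 0.0261
grasp_force: 30.0
```

>>> step_arm --twist '[[0, 0, 0], [0, 0, 0], [0, 0, 0], [0, 0, 0], [0, 0, 0]]' --offset '[[0, 0, 0.04], [0, 0, 0.08], [0, 0, 0.12], [0, 0, 0.145], [0, 0, 0.145]]' --claw '[0.02, 0.02, 0.02, 0.02, 0.02]'

```text
time_s: 15.4
position: [0.519, 0.1061, 0.1091]
orientation: [3.141, 0.003, -0.001]
contact_force: [-0.3, -1.1, -0.6]
finger_gap: 0.0262
grasp_force: 30.0
```

>>> step_arm --twist '[[0, 0, 0], [0, 0, 0], [0, 0, 0]]' --offset '[[0, 0, 0.005], [0, 0, 0.011], [0, 0, 0.011]]' --claw '[0.02, 0.02, 0.02]'

```text
time_s: 15.78
position: [0.5213, 0.1075, 0.1008]
orientation: [-3.141, -0.004, 0.0]
contact_force: [0.1, 0.4, 7.6]
finger_gap: 0.0263
grasp_force: 30.8
```

>>> step_arm --twist '[[0, 0, 0], [0, 0, 0], [0, 0, 0], [0, 0, 0], [0, 0, 0]]' --offset '[[0, 0, 0], [0, 0, 0], [0, 0, 0], [0, 0, -0.03], [0, 0, -0.08]]' --claw '[0.055, 0.055, 0.055, 0.055, 0.055]'

```text
time_s: 16.4
position: [0.5189, 0.1073, 0.179]
orientation: [3.141, 0.003, 0.001]
contact_force: [0.1, 1.0, 0.2]
finger_gap: 0.0549
grasp_force: 0.0
```

>>> step_arm --twist '[[0, 0, 0], [0, 0, 4.9], [0, 0, 4.9], [0, 0, 4.9], [0, 0, 4.9]]' --offset '[[0, 0, -0.05], [-0.06, 0.036, -0.1], [-0.12, 0.036, -0.12], [-0.15, 0.036, -0.12], [-0.15, 0.036, -0.12]]' --claw '[0.0, 0.0, 0.0, 0.0, 0.0]'

```text
time_s: 17.02
position: [0.368, 0.0712, 0.3002]
orientation: [-3.141, -0.002, -0.085]
contact_force: [0.5, 0.0, -0.4]
finger_gap: 0.0003
grasp_force: 0.0
```

```bash
python3 - <<'E'
from h import *
np.set_printoptions(precision=4,suppress=True)
t=snapshot("top");s=snapshot("scene");print(state()["position"],state()["orientation"])
a=cv2.resize(t[100:240,130:390],(400,215),interpolation=2);b=cv2.resize(s[100:240,250:430],(400,311),interpolation=2)
cv2.imwrite("pics/b4.png",np.vstack([a,b])[:,:,::-1])
c,sn=np.cos(.5),np.sin(.5)
prev=np.array([150,150.])
for th in [1.72,1.6,1.45,1.3,1.15,1.0,.85,.7,.55,.4,.25,.12,0]:
    al=np.array([-np.cos(th),np.sin(th)]);of=np.array([np.sin(th),np.cos(th)]);H=np.array([50,80])
    T=H+100*al+50*of+[19.3,-12.3] if th>1.07 else H+84*al+50*of+[9.7,5.3]
    d=T-[150,150];print(th,T,"tool x %.4f z %.4f"%((c*d[0]+sn*d[1])/1e3,(sn*d[0]-c*d[1])/1e3),np.linalg.norm(T-prev));prev=T
E
```

```text
[0.3701 0.0713 0.2996] [-3.1414 -0.0013 -0.0849]
1.72 [133.6096 159.1564] tool x -0.0100 z -0.0159 18.774637167151486
1.6 [122.1986 166.1974] tool x -0.0166 z -0.0275 13.408359469127594
1.45 [106.8854 172.9964] tool x -0.0268 z -0.0409 16.754791899601255
1.3 [ 90.728  177.4308] tool x -0.0389 z -0.0525 16.754791899601212
1.15 [ 74.0895 179.4008] tool x -0.0525 z -0.0622 16.754791899601237
1.0 [ 56.3882 182.9987] tool x -0.0663 z -0.0738 18.06324719457594
0.85 [ 41.8254 181.4067] tool x -0.0799 z -0.0794 14.649476389494605
0.7 [ 27.6641 177.6564] tool x -0.0941 z -0.0829 14.649476389494597
0.55 [ 14.2223 171.832 ] tool x -0.1087 z -0.0843 14.649476389494591
0.4 [  1.8018 164.0642] tool x -0.1233 z -0.0834 14.649476389494613
0.25 [ -9.3184 154.5276] tool x -0.1376 z -0.0804 14.64947638949461
0.12 [-17.7103 144.9963] tool x -0.1496 z -0.0760 12.699176639568835
0 [-24.3 135.3] tool x -0.1600 z -0.0707 11.723538354989426
```

View pics/b4.png

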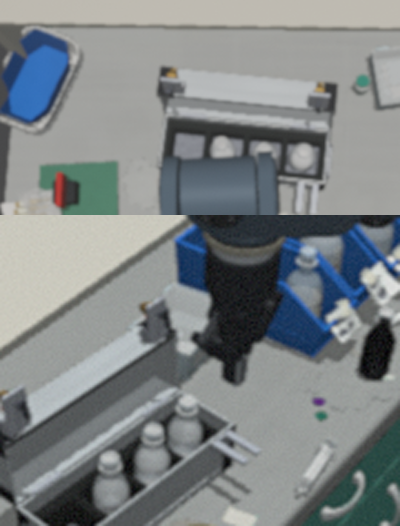

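All three bottles stand in pockets 1–3, and the lid is still thrown back. I tilt the tool and reach behind the lid roof.

>>> step_arm --twist '[[0, 10, 0], [0, 20, 0], [0, 28.6, 0], [0, 28.6, 0], [0, 28.6, 0]]' --offset '[[0.04, -0.0135, 0], [0.09, -0.0135, 0], [0.14, -0.0135, 0], [0.2, -0.0135, 0], [0.2, -0.0135, 0]]' --claw '[0, 0, 0, 0, 0]'

```text
time_s: 17.75
position: [0.5734, 0.0674, 0.2972]
orientation: [3.141, -0.497, -0.085]
contact_force: [-1.4, -0.3, -0.1]
finger_gap: 0.0
grasp_force: 0.0
```

>>> step_arm --twist '[[0, 0, 0], [0, 0, 0], [0, 0, 0], [0, 0, 0]]' --offset '[[0.006, 0, 0.036], [0.012, 0, 0.072], [0.019, 0, 0.107], [0.019, 0, 0.107]]' --claw '[0, 0, 0, 0]'

```text
time_s: 18.25
position: [0.6377, 0.0619, 0.2115]
orientation: [3.141, -0.494, -0.085]
contact_force: [0.2, 0.4, 0.1]
finger_gap: 0.0002
grasp_force: 0.0
```

>>> step_arm --twist '[[0, 0, 0], [0, 0, 0], [0, 0, 0], [0, 0, 0]]' --offset '[[-0.0015, 0, 0.018], [-0.003, 0, 0.036], [-0.0045, 0, 0.054], [-0.006, 0, 0.071]]' --claw '[0, 0, 0, 0]'

```text
time_s: 18.75
position: [0.6669, 0.0595, 0.1481]
orientation: [-3.142, -0.499, -0.085]
contact_force: [-0.8, 0.3, 0.2]
finger_gap: -0.0002
grasp_force: 0.0
```

>>> step_arm --twist '[[0, 0, 0], [0, 0, 0]]' --offset '[[0, 0, 0], [0, 0, 0]]' --claw '[0, 0]'

```text
time_s: 19.0
position: [0.6667, 0.0596, 0.1495]
orientation: [-3.142, -0.5, -0.085]
contact_force: [-0.3, 0.8, 0.6]
finger_gap: -0.0001
grasp_force: 0.0
```

>>> step_arm --twist '[[0, 0, 0], [0, 0, 0], [0, 0, 0], [0, 0, 0], [0, 0, 0]]' --offset '[[-0.01, 0, -0.016], [-0.0166, 0, -0.0275], [-0.0268, 0, -0.0409], [-0.0389, 0, -0.0525], [-0.0525, 0, -0.0622]]' --claw '[0, 0, 0, 0, 0]'

```text
time_s: 19.62
position: [0.5902, 0.0662, 0.1795]
orientation: [-3.141, -0.5, -0.085]
contact_force: [3.4, 0.2, -0.6]
finger_gap: -0.0003
grasp_force: 1.2
```

>>> step_arm --twist '[[0, 0, 0], [0, 0, 0], [0, 0, 0], [0, 0, 0], [0, 0, 0]]' --offset '[[-0.0138, 0, -0.0116], [-0.0274, 0, -0.0172], [-0.0416, 0, -0.0207], [-0.0562, 0, -0.0221], [-0.0708, 0, -0.0212]]' --claw '[0, 0, 0, 0, 0]'

```text
time_s: 20.25
position: [0.5179, 0.0722, 0.1628]
orientation: [3.142, -0.499, -0.085]
contact_force: [1.7, -0.9, 1.1]
finger_gap: -0.0001
grasp_force: 0.4
```

>>> step_arm --twist '[[0, 0, 0], [0, 0, 0], [0, 0, 0]]' --offset '[[-0.0143, 0, 0.003], [-0.0263, 0, 0.0074], [-0.0367, 0, 0.0127]]' --claw '[0, 0, 0]'

```text
time_s: 20.62
position: [0.4916, 0.0744, 0.1336]
orientation: [3.141, -0.498, -0.085]
contact_force: [0.7, -0.5, 1.8]
finger_gap: 0.0001
grasp_force: 1.8
```

>>> step_arm --twist '[[0, 0, 0], [0, 0, 0]]' --offset '[[-0.0015, 0, 0.003], [-0.0025, 0, 0.005]]' --claw '[0, 0]'

```text
time_s: 20.88
position: [0.4928, 0.0745, 0.132]
orientation: [3.141, -0.503, -0.085]
contact_force: [-63.0, -0.2, 105.1]
finger_gap: -0.0001
grasp_force: 52.6
```

>>> step_arm --twist '[[0, 0, 0], [0, 0, 0], [0, 0, 0]]' --offset '[[0.002, 0, -0.005], [0.01, 0, -0.04], [0.02, 0, -0.09]]' --claw '[0, 0, 0]'

```text
time_s: 21.25
position: [0.4661, 0.0765, 0.217]
orientation: [3.141, -0.495, -0.085]
contact_force: [1.3, -1.1, -0.0]
finger_gap: 0.0
grasp_force: 0.0
```

```bash
python3 - <<'E'
from h import *
s=snapshot("scene");st=state();print(st["position"],st["contact_force"],st["time_s"]);t=snapshot("top");np.save("top2.npy",t);np.save("scene2.npy",s)
a=cv2.resize(t[150:260,130:390],(520,220),interpolation=2);b=cv2.resize(s[140:350,200:460],(520,420)[:2],interpolation=2)
cv2.imwrite("pics/l1.png",np.vstack([a,b])[:600,:,::-1])
E
```

```text
[0.46715067 0.07713197 0.22345874] [5.83443831 1.11034152 6.4972393 ] 21.3
```

View pics/l1.png

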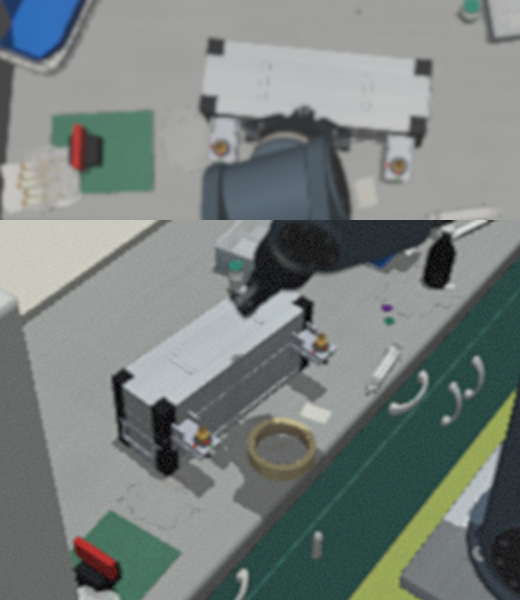

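The lid is shut with both latch plates level and the brass spindles showing. I now straighten the tool, move right out of view and half-turn the wrist for the key.

>>> step_arm --twist '[[0, -10, 0], [0, -20, 0], [0, -28.6, 0], [0, -28.6, 0]]' --offset '[[0.01, 0, -0.018], [0.02, 0, -0.036], [0.029, 0, -0.053], [0.029, 0, -0.053]]' --claw '[0, 0, 0, 0]'

```text
time_s: 21.85
position: [0.469, 0.076, 0.2774]
orientation: [3.141, -0.001, -0.086]
contact_force: [0.6, -0.8, -1.0]
finger_gap: 0.0002
grasp_force: 0.0
```

>>> step_arm --twist '[[0, 0, -9], [0, 0, -18], [0, 0, -27], [0, 0, -36], [0, 0, -45]]' --offset '[[-0.008, 0.06, 0], [-0.016, 0.12, 0], [-0.024, 0.18, 0], [-0.032, 0.24, 0], [-0.04, 0.3, 0]]' --claw '[0.05, 0.05, 0.05, 0.05, 0.05]'

```text
time_s: 22.48
position: [0.4069, -0.1966, 0.2762]
orientation: [3.14, 0.001, 0.681]
contact_force: [0.9, 0.3, -0.2]
finger_gap: 0.05
grasp_force: 0.0
```

>>> step_arm --twist '[[0, 0, -9], [0, 0, -18], [0, 0, -27], [0, 0, -36], [0, 0, -45]]' --offset '[[0, 0, 0], [0, 0, 0], [0, 0, 0], [0, 0, 0], [0, 0, 0]]' --claw '[0.05, 0.05, 0.05, 0.05, 0.05]'

```text
time_s: 23.1
position: [0.4075, -0.1949, 0.2761]
orientation: [3.141, 0.002, 1.467]
contact_force: [-0.6, 0.5, 0.4]
finger_gap: 0.05
grasp_force: 0.0
```

>>> step_arm --twist '[[0, 0, -9], [0, 0, -18], [0, 0, -27], [0, 0, -36], [0, 0, -45]]' --offset '[[0, 0, 0], [0, 0, 0], [0, 0, 0], [0, 0, 0], [0, 0, 0]]' --claw '[0.05, 0.05, 0.05, 0.05, 0.05]'

```text
time_s: 23.72
position: [0.4075, -0.1949, 0.2761]
orientation: [-3.141, 0.001, 2.252]
contact_force: [0.9, -0.8, -0.1]
finger_gap: 0.0498
grasp_force: 0.0
```

>>> step_arm --twist '[[0, 0, -9], [0, 0, -18], [0, 0, -27], [0, 0, -36], [0, 0, -45]]' --offset '[[0, 0, 0], [0, 0, 0], [0, 0, 0], [0, 0, 0], [0, 0, 0]]' --claw '[0.05, 0.05, 0.05, 0.05, 0.05]'

```text
time_s: 24.35
position: [0.4075, -0.1949, 0.2761]
orientation: [-3.14, 0.0, 3.037]
contact_force: [0.2, 0.2, -1.2]
finger_gap: 0.0497
grasp_force: 0.0
```

```bash
cat > m.py <<'E'
from h import *
np.set_printoptions(precision=4,suppress=True)
def red(t,s):
    r=[]
    for n,im in(("top",t),("scene",s)):
        h=cv2.cvtColor(im,cv2.COLOR_RGB2HSV).astype(int);m=((h[...,0]<8)|(h[...,0]>172))&(h[...,1]>130)&(h[...,2]>60);m[:,:(220 if n=="scene" else 130)]=0
        if n=="top":m[:180]=0
        q=max(cv2.findContours(m.astype(np.uint8),0,2)[0],key=cv2.contourArea)
        b=cv2.boxPoints(cv2.minAreaRect(q));P=np.array([cast(n,*x,.071 if n=="top" else .055) for x in b])
        e=P[1]-P[0] if np.linalg.norm(P[1]-P[0])>np.linalg.norm(P[2]-P[1]) else P[2]-P[1]
        print(n,"red px",b.mean(0),"pos",P.mean(0),"long",np.linalg.norm(e),"yaw",np.degrees(np.arctan2(e[1],e[0])));r.append(b.mean(0))
def brass(t,s):
    for n,im in(("top",t),("scene",s)):
        h=cv2.cvtColor(im,cv2.COLOR_RGB2HSV).astype(int);m=(h[...,0]>8)&(h[...,0]<24)&(h[...,1]>110)&(h[...,2]>70)
        k,l,st,c=cv2.connectedComponentsWithStats(m.astype(np.uint8))
        for i in range(1,k):
            if 8<st[i,4]<200:
                X=cast(n,*c[i],.102)
                if .3<X[0]<.6 and -.1<X[1]<.3: print(n,"brass",c[i],st[i,4],X)
if __name__=="__main__":
    t=snapshot("top");s=snapshot("scene");np.save("top3.npy",t);np.save("scene3.npy",s);st=state();print(st["position"],st["orientation"],st["joints"])
    red(t,s);brass(t,s)
    for y in(-.122,.122):
        yw=-4.9*np.pi/180;c,sn=np.cos(yw),np.sin(yw);X=np.array([.517-c*.092-sn*y,.0724-sn*.092+c*y,.102]);print("pred",X,proj("top",X),proj("scene",X))
    a=cv2.resize(t[190:260,130:270],None,fx=5.7,fy=4.5,interpolation=2);b=cv2.resize(s[230:320,220:360],(a.shape[1],280),interpolation=2)
    cv2.imwrite("pics/k1.png",np.vstack([a,b])[:600,:,::-1])
E
python3 m.py
```

```text
[ 0.4075 -0.1949  0.2763] [-3.1403 -0.0001  3.0342] [-0.5486  0.12    1.8335 -0.0013  1.1876 -2.0115]
top red px [168.5 223. ] pos [0.4397 0.4026 0.071 ] long 0.056170915032167874 yaw -175.9706666338148
scene red px [247.4231 308.6154] pos [0.4393 0.4042 0.055 ] long 0.07369745269025493 yaw -178.1706850437904
top brass [240. 224.] 9 [0.4351 0.1992 0.102 ]
top brass [328.8889 233.1111] 9 [ 0.4134 -0.0422  0.102 ]
scene brass [360.2  200.76] 25 [ 0.4128 -0.0398  0.102 ]
scene brass [300.9    247.1667] 30 [0.4351 0.2018 0.102 ]
pred [ 0.4149 -0.0413  0.102 ] [328.575  232.5632] [359.8722 200.1745]
pred [0.4358 0.2018 0.102 ] [239.0483 223.7385] [300.7168 247.0428]
```

View pics/k1.png

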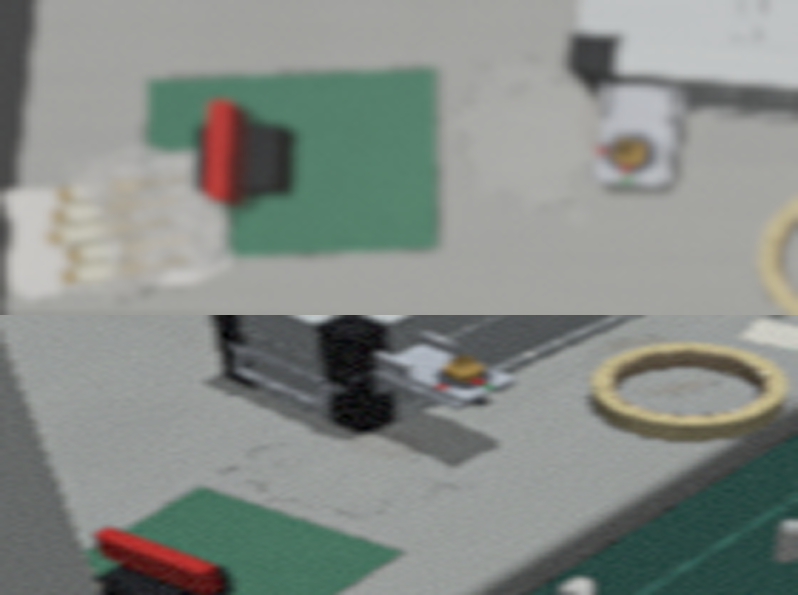

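```bash
python3 - <<'E'
from m import *
print("right block edge",cast("top",181.8,225,.003),"left",cast("top",164.5,225,.037))
t=np.load("top3.npy")
for v in(218,223,227):print([tuple(int(c) for c in t[v,u]) for u in range(160,186)])
for X in([.4397,.4026,.071],[.4397,.395,.071]):print(proj("top",np.array(X)),proj("scene",np.array(X)))
E
```

```text
right block edge [0.4439 0.3835 0.003 ] left [0.4386 0.4237 0.037 ]
[(82, 125, 105), (82, 125, 105), (82, 124, 104), (77, 117, 99), (73, 101, 86), (95, 80, 70), (142, 66, 60), (173, 62, 58), (179, 62, 58), (167, 59, 56), (135, 50, 47), (98, 46, 44), (75, 46, 44), (65, 53, 50), (57, 59, 56), (57, 64, 61), (57, 68, 63), (60, 71, 67), (58, 73, 66), (58, 78, 68), (64, 92, 78), (72, 108, 91), (80, 121, 102), (84, 126, 106), (84, 127, 107), (84, 127, 107)]
[(121, 142, 130), (125, 145, 134), (127, 144, 135), (120, 135, 127), (99, 109, 103), (104, 74, 71), (147, 58, 56), (174, 59, 55), (177, 60, 57), (160, 57, 53), (126, 49, 45), (92, 44, 42), (74, 47, 46), (64, 52, 51), (60, 58, 58), (58, 59, 60), (58, 59, 60), (56, 58, 59), (53, 54, 54), (46, 47, 45), (47, 57, 51), (60, 86, 73), (76, 112, 95), (82, 125, 105), (85, 129, 108), (84, 128, 107)]
[(175, 175, 172), (177, 176, 174), (173, 172, 169), (152, 153, 151), (116, 114, 112), (111, 72, 71), (151, 58, 55), (177, 61, 57), (176, 62, 57), (152, 54, 51), (112, 47, 43), (83, 44, 41), (72, 47, 45), (66, 55, 53), (60, 59, 59), (59, 60, 60), (59, 60, 61), (58, 59, 59), (51, 52, 52), (45, 46, 46), (47, 57, 51), (61, 87, 73), (75, 113, 95), (84, 127, 106), (86, 129, 109), (86, 130, 109)]
[168.4999 222.9741] [246.9759 304.2035]
[171.2326 223.0101] [249.1683 302.1229]
```

The key stands on its mat with its grip near (0.440, 0.404) and yaw about 4°, and both spindles lie where the case pose predicts. I move above the key.

>>> step_arm --twist '[[0, 0, 0], [0, 0, 0], [0, 0, 0], [0, 0, 0], [0, 0, 0]]' --offset '[[0.003, 0.06, 0], [0.006, 0.12, 0], [0.009, 0.18, 0], [0.012, 0.24, 0], [0.0157, 0.3, 0]]' --claw '[0.04, 0.04, 0.04, 0.04, 0.04]'

```text
time_s: 25.08
position: [0.4247, 0.1064, 0.2771]
orientation: [-3.141, 0.002, 3.028]
contact_force: [1.0, -0.4, 0.6]
finger_gap: 0.0398
grasp_force: 0.0
```

>>> step_arm --twist '[[0, 0, -4], [0, 0, -8], [0, 0, -10], [0, 0, -10], [0, 0, -10]]' --offset '[[0.003, 0.06, 0], [0.006, 0.12, 0.02], [0.009, 0.18, 0.05], [0.012, 0.24, 0.08], [0.0157, 0.299, 0.11]]' --claw '[0.04, 0.04, 0.04, 0.04, 0.04]'

```text
time_s: 25.7
position: [0.441, 0.3927, 0.1724]
orientation: [-3.141, 0.001, -3.08]
contact_force: [0.7, -0.3, 0.1]
finger_gap: 0.0397
grasp_force: 0.0
```

>>> step_arm --twist '[[0, 0, 0], [0, 0, 0], [0, 0, 0]]' --offset '[[0, 0, 0], [0, 0, 0], [0, 0, 0]]' --claw '[0.04, 0.04, 0.04]'

```text
time_s: 26.08
position: [0.442, 0.3902, 0.1751]
orientation: [3.141, 0.001, -3.078]
contact_force: [0.4, -0.4, 0.2]
finger_gap: 0.0398
grasp_force: 0.0
```

```bash
python3 - <<'E'
from m import *
s=snapshot("scene");st=state();print(st["position"],st["orientation"])
np.save("scene4.npy",s)
h=cv2.cvtColor(s,cv2.COLOR_RGB2HSV).astype(int);m=((h[...,0]<8)|(h[...,0]>172))&(h[...,1]>130)&(h[...,2]>60);m[:,:220]=0
q=max(cv2.findContours(m.astype(np.uint8),0,2)[0],key=cv2.contourArea);print(cv2.minAreaRect(q))
cv2.imwrite("pics/k2.png",cv2.resize(s[200:350,200:360,::-1],None,fx=3.5,fy=3.5,interpolation=2))
E
```

```text
[0.4421 0.3903 0.1752] [ 3.1409  0.0015 -3.0781]
((247.65380859375, 308.7691955566406), (26.34825897216797, 8.875203132629395), 33.690067291259766)
```

View pics/k2.png

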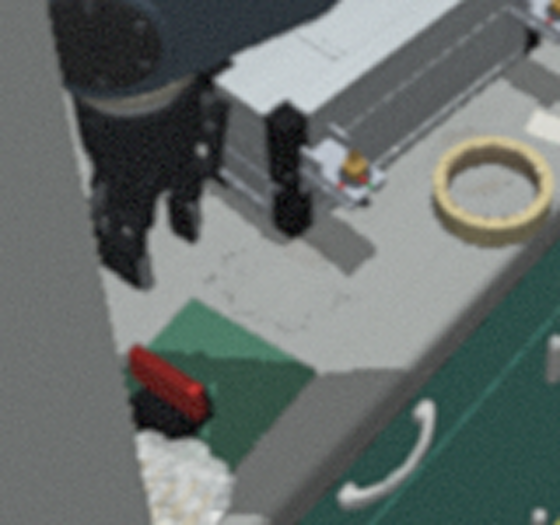

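Key unmoved, with the gripper above it about 14 mm short in y. Correct that, then descend.

>>> step_arm --twist '[[0, 0, 0], [0, 0, 0], [0, 0, 0], [0, 0, 0], [0, 0, 0]]' --offset '[[0.001, 0.014, 0], [0.001, 0.014, 0.04], [0.001, 0.014, 0.08], [0.001, 0.014, 0.09], [0.001, 0.014, 0.09]]' --claw '[0.04, 0.04, 0.04, 0.04, 0.04]'

```text
time_s: 26.75
position: [0.44, 0.4054, 0.0849]
orientation: [3.141, 0.0, -3.076]
contact_force: [-0.3, 0.8, 0.0]
finger_gap: 0.0396
grasp_force: 0.0
```

>>> step_arm --twist '[[0, 0, 0], [0, 0, 0], [0, 0, 0]]' --offset '[[0, 0, 0.02], [0, 0, 0.041], [0, 0, 0.041]]' --claw '[0.04, 0.04, 0.04]'

```text
time_s: 27.12
position: [0.4392, 0.4046, 0.0423]
orientation: [-3.14, -0.002, -3.076]
contact_force: [0.1, 0.1, -0.1]
finger_gap: 0.0403
grasp_force: 0.0
```

>>> step_arm --twist '[[0, 0, 0], [0, 0, 0], [0, 0, 0], [0, 0, 0], [0, 0, 0]]' --offset '[[0, 0, 0], [0, 0, 0], [0, 0, 0], [0, 0, 0], [0, 0, 0]]' --claw '[0.005, 0.005, 0.005, 0.005, 0.005]' --force 60

```text
time_s: 27.75
position: [0.4401, 0.4053, 0.0442]
orientation: [3.141, 0.001, -3.076]
contact_force: [-0.9, -0.8, 5.6]
finger_gap: 0.0108
grasp_force: 61.5
```

>>> step_arm --twist '[[0, 0, 0], [0, 0, 0], [0, 0, 0], [0, 0, 0], [0, 0, 0]]' --offset '[[0, 0, -0.02], [0, 0, -0.05], [0, 0, -0.09], [0, 0, -0.13], [0, 0, -0.13]]' --claw '[0.005, 0.005, 0.005, 0.005, 0.005]'

```text
time_s: 28.38
position: [0.4409, 0.406, 0.1776]
orientation: [3.138, 0.005, -3.076]
contact_force: [0.9, 0.7, -0.2]
finger_gap: 0.0105
grasp_force: 60.5
```

>>> step_arm --twist '[[0, 0, 4], [0, 0, 8.5], [0, 0, 8.5], [0, 0, 8.5], [0, 0, 8.5]]' --offset '[[0.004, -0.05, 0], [0.008, -0.1, 0], [0.013, -0.15, 0], [0.0176, -0.203, 0], [0.0176, -0.203, 0]]' --claw '[0.005, 0.005, 0.005, 0.005, 0.005]'

```text
time_s: 29.0
position: [0.4349, 0.1987, 0.1732]
orientation: [-3.141, -0.001, 3.056]
contact_force: [-0.1, 1.1, -1.5]
finger_gap: 0.0112
grasp_force: 60.4
```

>>> step_arm --twist '[[0, 0, 0], [0, 0, 0]]' --offset '[[0, 0, 0], [0, 0, 0]]' --claw '[0.005, 0.005]'

```text
time_s: 29.25
position: [0.4354, 0.2021, 0.1733]
orientation: [3.142, -0.0, 3.06]
contact_force: [0.2, -0.9, -0.9]
finger_gap: 0.0109
grasp_force: 60.4
```

```bash
python3 - <<'E'
from m import *
s=snapshot("scene");P=[]
for i in range(4): snapshot("top");P.append(state()["position"])
st=state();p=np.mean(P,0);print(p,st["orientation"],st["finger_gap"],st["contact_force"])
yw=st["orientation"][2];ex=np.array([np.cos(yw),np.sin(yw),0]);ey=np.array([-ex[1],ex[0],0]);b=p-[0,0,.040]
x0,y0,S=260,190,7
im=cv2.resize(s[y0:y0+80,x0:x0+110,::-1],None,fx=S,fy=S,interpolation=2).copy()
def line(Q,c):
    q=np.array([(proj("scene",X)-[x0,y0]+.5)*S for X in Q]);cv2.polylines(im,[q.astype(np.int32)],True,c,1)
for z in(0,.034):line([b+ex*i*.021+ey*j*.021+[0,0,z] for i,j in((1,1),(1,-1),(-1,-1),(-1,1))],(0,255,0))
for z in(.034,.068):line([b+ex*i*.032+ey*j*.006+[0,0,z] for i,j in((1,1),(1,-1),(-1,-1),(-1,1))],(255,255,0))
cv2.circle(im,tuple(((proj("scene",np.array([.4353,.201,.112]))-[x0,y0]+.5)*S).astype(int)),3,(255,0,255),-1)
cv2.imwrite("pics/k3.png",im)
E
```

```text
[0.4354 0.2019 0.1733] [-3.1416 -0.0001  3.0597] 0.011088689924637444 [ 0.5901 -0.1373 -2.1485]
```

View pics/k3.png

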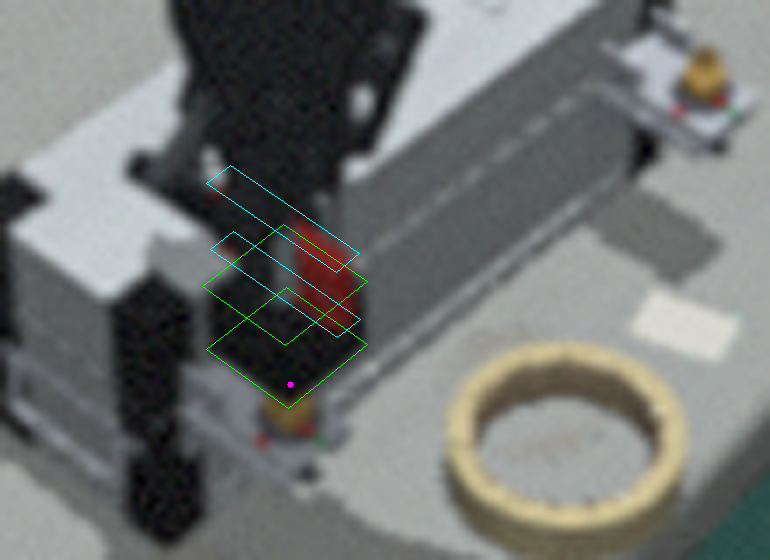

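The overlay matches the held key, which is upright and centred over the left spindle. Descend in stages.

>>> step_arm --twist '[[0, 0, 0], [0, 0, 0], [0, 0, 0]]' --offset '[[0, -0.0005, 0.012], [0, -0.0005, 0.025], [0, -0.0005, 0.025]]' --claw '[0.005, 0.005, 0.005]'

```text
time_s: 29.88
position: [0.4355, 0.2006, 0.1474]
orientation: [-3.141, -0.001, 3.059]
contact_force: [2.0, -0.4, -1.0]
finger_gap: 0.0106
grasp_force: 60.3
```

>>> step_arm --twist '[[0, 0, 0], [0, 0, 0], [0, 0, 0]]' --offset '[[0, 0, 0.003], [0, 0, 0.006], [0, 0, 0.006]]' --claw '[0.005, 0.005, 0.005]'

```text
time_s: 30.25
position: [0.4362, 0.2007, 0.1426]
orientation: [3.141, 0.002, 3.059]
contact_force: [5.9, -1.4, -1.2]
finger_gap: 0.0112
grasp_force: 60.4
```

The bore is over the taper, with a side force in +x. I yield that way and continue.

>>> step_arm --twist '[[0, 0, 0], [0, 0, 0], [0, 0, 0], [0, 0, 0]]' --offset '[[-0.0015, 0, 0], [-0.002, 0, 0.003], [-0.002, 0, 0.005], [-0.002, 0, 0.005]]' --claw '[0.005, 0.005, 0.005, 0.005]'

```text
time_s: 30.75
position: [0.4374, 0.2002, 0.137]
orientation: [-3.141, -0.0, 3.059]
contact_force: [3.9, -5.2, -1.3]
finger_gap: 0.0115
grasp_force: 60.5
```

>>> step_arm --twist '[[0, 0, 0], [0, 0, 0], [0, 0, 0], [0, 0, 0]]' --offset '[[-0.001, -0.0012, 0], [-0.001, -0.0012, 0.002], [-0.001, -0.0012, 0.005], [-0.001, -0.0012, 0.005]]' --claw '[0.005, 0.005, 0.005, 0.005]'

```text
time_s: 31.25
position: [0.4381, 0.1994, 0.1322]
orientation: [-3.141, -0.001, 3.059]
contact_force: [-0.1, -0.1, -1.1]
finger_gap: 0.011
grasp_force: 60.6
```

Seated and free of side load. Turn clockwise in two parts, watching the forces.

>>> step_arm --twist '[[0, 0, 9], [0, 0, 18], [0, 0, 27], [0, 0, 35], [0, 0, 35]]' --offset '[[0, 0, 0.001], [0, 0, 0.001], [0, 0, 0.001], [0, 0, 0.001], [0, 0, 0.001]]' --claw '[0.005, 0.005, 0.005, 0.005, 0.005]'

```text
time_s: 31.88
position: [0.4388, 0.1999, 0.132]
orientation: [3.14, 0.0, 2.446]
contact_force: [-1.0, 1.9, 6.9]
finger_gap: 0.011
grasp_force: 61.5
```

```bash
python3 -c "
from plant import *
s=state();print(s['contact_force'],s['moment'],s['position'],s['orientation'])"
```

```text
[-0.96560736  1.89603931  6.92264583] [0.36025845 0.15407462 0.01810233] [0.43876492 0.19990756 0.13199895] [3.13996715e+00 2.48507994e-04 2.44593822e+00]
```

>>> step_arm --twist '[[0, 0, 9], [0, 0, 18], [0, 0, 27], [0, 0, 34], [0, 0, 34]]' --offset '[[0, 0, 0], [0, 0, 0], [0, 0, 0], [0, 0, 0], [0, 0, 0]]' --claw '[0.005, 0.005, 0.005, 0.005, 0.005]'

```text
time_s: 32.5
position: [0.4392, 0.2001, 0.1321]
orientation: [3.139, -0.001, 1.855]
contact_force: [0.9, 5.9, 5.8]
finger_gap: 0.0112
grasp_force: 61.4
```

>>> step_arm --twist '[[0, 0, 3], [0, 0, 6], [0, 0, 6]]' --offset '[[0, 0, 0], [0, 0, 0], [0, 0, 0]]' --claw '[0.005, 0.005, 0.005]'

```text
time_s: 32.88
position: [0.4392, 0.2001, 0.1321]
orientation: [3.139, -0.001, 1.752]
contact_force: [2.0, 5.9, 4.9]
finger_gap: 0.011
grasp_force: 61.3
```

```bash
python3 -c "
from plant import *
s=state();print(s['contact_force'],s['moment'],s['position'],s['orientation'],s['joint_torque'][5])"
```

```text
[2.01221514 5.87027802 4.90717748] [ 1.00376642 -0.37631655  0.00776719] [0.43924238 0.20012156 0.13207599] [ 3.13888249e+00 -1.20496311e-03  1.75227986e+00] 0.3339648898690939
```

>>> step_arm --twist '[[0, 0, 2.5], [0, 0, 5], [0, 0, 5]]' --offset '[[0, 0, 0], [0, 0, 0], [0, 0, 0]]' --claw '[0.005, 0.005, 0.005]'

```text
time_s: 33.25
position: [0.4394, 0.2003, 0.1321]
orientation: [3.139, -0.002, 1.665]
contact_force: [2.1, 7.3, 4.8]
finger_gap: 0.011
grasp_force: 61.2
```

```bash
python3 -c "
from plant import *
s=state();print(s['contact_force'],s['moment'],s['orientation'],s['joint_torque'][5])"
```

```text
[2.0745571  7.30415371 4.81530398] [ 1.40351089 -0.44972151  0.10924437] [ 3.13854992e+00 -1.81011285e-03  1.66517729e+00] 0.3467895928770304
```

The moment rises at the stop, so the left latch is home. Back off the torsion, lift, and go to the right spindle.

>>> step_arm --twist '[[0, 0, -3], [0, 0, -4], [0, 0, -4], [0, 0, -4], [0, 0, -4]]' --offset '[[0.0005, 0, 0], [0.001, 0, -0.006], [0.001, 0, -0.014], [0.001, 0, -0.03], [0.001, 0, -0.05]]' --claw '[0.005, 0.005, 0.005, 0.005, 0.005]'

```text
time_s: 33.88
position: [0.4374, 0.2, 0.1814]
orientation: [-3.139, 0.001, 1.734]
contact_force: [0.0, -0.4, -0.9]
finger_gap: 0.0109
grasp_force: 60.4
```

```bash
python3 - <<'E'
from m import *
s=snapshot("scene");st=state();print(st['contact_force'],st['position'],st['orientation'],st["finger_gap"])
x0,y0=260,190
np.save("scene5.npy",s);cv2.imwrite("pics/k4.png",cv2.resize(s[y0:y0+80,x0:x0+110,::-1],None,fx=5,fy=5,interpolation=2))
E
```

```text
[ 1.8784 -0.2529  2.6183] [0.4385 0.2004 0.184 ] [ 3.1404 -0.      1.7339] 0.010774706776708389
```

View pics/k4.png

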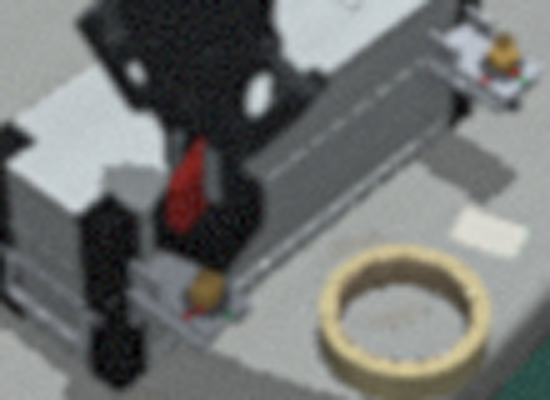

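The left spindle has turned and the key is still held upright. Go to the right spindle.

>>> step_arm --twist '[[0, 0, -9], [0, 0, -18], [0, 0, -27], [0, 0, -36], [0, 0, -45]]' --offset '[[-0.047, -0.012, 0], [-0.095, -0.024, 0], [-0.142, -0.036, 0], [-0.19, -0.049, 0], [-0.2374, -0.0611, 0]]' --claw '[0.005, 0.005, 0.005, 0.005, 0.005]'

```text
time_s: 34.55
position: [0.4152, -0.0452, 0.1811]
orientation: [-3.141, -0.001, 2.524]
contact_force: [0.0, 0.4, -0.8]
finger_gap: 0.0112
grasp_force: 60.4
```

>>> step_arm --twist '[[0, 0, -9], [0, 0, -18], [0, 0, -27], [0, 0, -30.9], [0, 0, -30.9]]' --offset '[[0, 0, 0], [0, 0, 0], [0, 0, 0], [0, 0, 0], [0, 0, 0]]' --claw '[0.005, 0.005, 0.005, 0.005, 0.005]'

```text
time_s: 35.17
position: [0.4156, -0.0437, 0.181]
orientation: [3.141, -0.001, 3.057]
contact_force: [0.1, -0.7, -0.9]
finger_gap: 0.0107
grasp_force: 60.4
```

```bash
python3 - <<'E'
from m import *
P=[]
for i in range(4): s=snapshot("scene");P.append(state()["position"])
print(np.mean(P,0),state()["orientation"],state()["contact_force"])
E
```

```text
[ 0.4159 -0.0437  0.1812] [ 3.1415 -0.0005  3.0563] [ 0.2059  0.0189 -0.9961]
```

>>> step_arm --twist '[[0, 0, 0], [0, 0, 0], [0, 0, 0], [0, 0, 0]]' --offset '[[-0.001, 0, 0.015], [-0.001, 0, 0.028], [-0.001, 0, 0.036], [-0.001, 0, 0.036]]' --claw '[0.005, 0.005, 0.005, 0.005]'

```text
time_s: 35.88
position: [0.4169, -0.0438, 0.145]
orientation: [3.141, -0.001, 3.057]
contact_force: [-0.4, -0.7, -0.3]
finger_gap: 0.0111
grasp_force: 60.4
```

>>> step_arm --twist '[[0, 0, 0], [0, 0, 0], [0, 0, 0]]' --offset '[[0, 0, 0.002], [0, 0, 0.005], [0, 0, 0.005]]' --claw '[0.005, 0.005, 0.005]'

```text
time_s: 36.25
position: [0.4169, -0.0438, 0.1403]
orientation: [3.141, -0.001, 3.057]
contact_force: [-1.2, 0.6, -0.8]
finger_gap: 0.011
grasp_force: 60.4
```

>>> step_arm --twist '[[0, 0, 0], [0, 0, 0], [0, 0, 0], [0, 0, 0]]' --offset '[[0, 0, 0.003], [0, 0, 0.006], [0, 0, 0.008], [0, 0, 0.008]]' --claw '[0.005, 0.005, 0.005, 0.005]'

```text
time_s: 36.75
position: [0.4168, -0.0438, 0.1322]
orientation: [3.141, -0.001, 3.057]
contact_force: [-3.7, 1.3, -0.7]
finger_gap: 0.0109
grasp_force: 60.5
```

>>> step_arm --twist '[[0, 0, 9], [0, 0, 18], [0, 0, 27], [0, 0, 35], [0, 0, 35]]' --offset '[[0.0006, 0, 0.0008], [0.0006, 0, 0.0008], [0.0006, 0, 0.0008], [0.0006, 0, 0.0008], [0.0006, 0, 0.0008]]' --claw '[0.005, 0.005, 0.005, 0.005, 0.005]'

```text
time_s: 37.38
position: [0.417, -0.0437, 0.132]
orientation: [3.141, 0.001, 2.447]
contact_force: [-3.2, 3.1, 5.2]
finger_gap: 0.0106
grasp_force: 61.4
```

>>> step_arm --twist '[[0, 0, 9], [0, 0, 18], [0, 0, 27], [0, 0, 34], [0, 0, 34]]' --offset '[[0, 0, 0], [0, 0, 0], [0, 0, 0], [0, 0, 0], [0, 0, 0]]' --claw '[0.005, 0.005, 0.005, 0.005, 0.005]'

```text
time_s: 38.0
position: [0.4174, -0.0434, 0.132]
orientation: [3.14, -0.0, 1.854]
contact_force: [-1.3, 5.5, 3.9]
finger_gap: 0.0109
grasp_force: 61.2
```

>>> step_arm --twist '[[0, 0, 3], [0, 0, 6], [0, 0, 8]]' --offset '[[0, 0, 0], [0, 0, 0], [0, 0, 0]]' --claw '[0.005, 0.005, 0.005]'

```text
time_s: 38.38
position: [0.4175, -0.0432, 0.1321]
orientation: [3.139, -0.001, 1.714]
contact_force: [0.9, 9.4, 3.4]
finger_gap: 0.0111
grasp_force: 61.2
```

```bash
python3 -c "
from plant import *
s=state();print(s['contact_force'],s['moment'],s['position'],s['orientation'],s['joint_torque'][5])"
```

```text
[0.87299867 9.36333432 3.44743104] [ 1.94387131 -0.11354468  0.12802496] [ 0.41750927 -0.04320131  0.13209404] [ 3.13907941e+00 -7.79611553e-04  1.71446610e+00] -0.20974229089915752
```

>>> step_arm --twist '[[0, 0, 2], [0, 0, 3], [0, 0, 3]]' --offset '[[0.0006, 0, 0], [0.0006, 0, 0], [0.0006, 0, 0]]' --claw '[0.005, 0.005, 0.005]'

```text
time_s: 38.75
position: [0.4177, -0.0428, 0.1321]
orientation: [3.138, -0.0, 1.663]
contact_force: [1.2, 8.0, 2.9]
finger_gap: 0.0108
grasp_force: 60.9
```

```bash
python3 -c "
from plant import *
s=state();print(s['contact_force'],s['moment'],s['position'],s['orientation'],s['joint_torque'][5])"
```

```text
[1.24064907 8.04673634 2.90965998] [ 1.54839486 -0.27049193  0.11738599] [ 0.41771266 -0.04276849  0.13213369] [ 3.13844873e+00 -4.57264924e-04  1.66338537e+00] 0.23140749894082546
```

>>> step_arm --twist '[[0, 0, -3], [0, 0, -4], [0, 0, -4], [0, 0, -4], [0, 0, -4]]' --offset '[[0.0005, 0, 0], [0.001, 0, -0.006], [0.001, 0, -0.014], [0.001, 0, -0.03], [0.001, 0, -0.055]]' --claw '[0.005, 0.005, 0.005, 0.005, 0.005]'

```text
time_s: 39.38
position: [0.416, -0.0423, 0.1872]
orientation: [-3.14, -0.0, 1.731]
contact_force: [0.4, 0.7, -0.6]
finger_gap: 0.011
grasp_force: 60.4
```

Both latches turned. Carry the key back over the mat.

>>> step_arm --twist '[[0, 0, 0], [0, 0, 0], [0, 0, 0], [0, 0, 0], [0, 0, 0]]' --offset '[[0.04, 0.01, -0.01], [0.08, 0.02, -0.02], [0.13, 0.03, -0.02], [0.17, 0.039, -0.02], [0.21, 0.048, -0.02]]' --claw '[0.005, 0.005, 0.005, 0.005, 0.005]'

```text
time_s: 40.0
position: [0.4303, 0.174, 0.2072]
orientation: [3.141, 0.0, 1.731]
contact_force: [-0.2, -0.9, -2.0]
finger_gap: 0.0113
grasp_force: 60.4
```

>>> step_arm --twist '[[0, 0, 0], [0, 0, 0], [0, 0, 0], [0, 0, 0], [0, 0, 0]]' --offset '[[0.04, 0.01, 0], [0.09, 0.02, 0], [0.13, 0.03, 0], [0.17, 0.04, 0], [0.207, 0.0485, 0]]' --claw '[0.005, 0.005, 0.005, 0.005, 0.005]'

```text
time_s: 40.62
position: [0.4453, 0.3861, 0.2071]
orientation: [3.141, 0.0, 1.731]
contact_force: [-0.1, 0.5, -1.1]
finger_gap: 0.0112
grasp_force: 60.4
```

>>> step_arm --twist '[[0, 0, 0], [0, 0, 0], [0, 0, 0], [0, 0, 0], [0, 0, 0]]' --offset '[[0, 0, 0.04], [0, 0, 0.08], [0, 0, 0.12], [0, 0, 0.15], [0, 0, 0.15]]' --claw '[0.005, 0.005, 0.005, 0.005, 0.005]'

```text
time_s: 41.25
position: [0.4444, 0.3839, 0.0553]
orientation: [-3.138, 0.002, 1.731]
contact_force: [0.2, -0.0, -0.4]
finger_gap: 0.0109
grasp_force: 60.3
```

>>> step_arm --twist '[[0, 0, 0], [0, 0, 0], [0, 0, 0], [0, 0, 0]]' --offset '[[0, 0, 0.004], [0, 0, 0.008], [0, 0, 0.011], [0, 0, 0.011]]' --claw '[0.005, 0.005, 0.005, 0.005]'

```text
time_s: 41.75
position: [0.4453, 0.3848, 0.0457]
orientation: [3.142, -0.0, 1.731]
contact_force: [-1.2, -0.2, -1.3]
finger_gap: 0.0112
grasp_force: 60.3
```

>>> step_arm --twist '[[0, 0, 0], [0, 0, 0]]' --offset '[[0, 0, 0.0015], [0, 0, 0.0015]]' --claw '[0.005, 0.005]'

```text
time_s: 42.0
position: [0.4454, 0.3849, 0.0443]
orientation: [3.141, -0.0, 1.731]
contact_force: [0.2, 0.1, -1.1]
finger_gap: 0.0106
grasp_force: 60.6
```

Still no contact; down in small steps, then release.

>>> step_arm --twist '[[0, 0, 0], [0, 0, 0]]' --offset '[[0, 0, 0.0015], [0, 0, 0.0015]]' --claw '[0.005, 0.005]'

```text
time_s: 42.25
position: [0.4454, 0.3851, 0.0441]
orientation: [3.141, -0.0, 1.731]
contact_force: [-5.0, -2.4, 16.6]
finger_gap: 0.011
grasp_force: 62.9
```

>>> step_arm --twist '[[0, 0, 0], [0, 0, 0], [0, 0, 0], [0, 0, 0], [0, 0, 0]]' --offset '[[0, 0, 0], [0, 0, 0], [0, 0, 0], [0, 0, 0], [0, 0, 0]]' --claw '[0.02, 0.04, 0.05, 0.05, 0.05]'

```text
time_s: 42.88
position: [0.4452, 0.3848, 0.0425]
orientation: [-3.141, 0.0, 1.731]
contact_force: [-0.1, 0.3, 0.5]
finger_gap: 0.0499
grasp_force: 0.0
```

>>> step_arm --twist '[[0, 0, 0], [0, 0, 0], [0, 0, 0], [0, 0, 0], [0, 0, 0]]' --offset '[[0, 0, -0.02], [0, 0, -0.06], [0, 0, -0.12], [0, 0, -0.18], [0, 0, -0.22]]' --claw '[0.05, 0.05, 0.05, 0.05, 0.05]'

```text
time_s: 43.5
position: [0.4455, 0.385, 0.2673]
orientation: [3.138, -0.002, 1.731]
contact_force: [-0.1, 0.5, 0.3]
finger_gap: 0.0502
grasp_force: 0.0
```

>>> step_arm --twist '[[0, 0, 0], [0, 0, 0], [0, 0, 0], [0, 0, 0], [0, 0, 0]]' --offset '[[-0.06, -0.02, 0], [-0.12, -0.04, 0], [-0.18, -0.06, 0], [-0.24, -0.08, 0], [-0.3, -0.1, 0]]' --claw '[0.05, 0.05, 0.05, 0.05, 0.05]'

```text
time_s: 44.12
position: [0.3942, 0.0747, 0.264]
orientation: [3.139, 0.0, 1.731]
contact_force: [1.1, -0.2, 0.1]
finger_gap: 0.05
grasp_force: 0.0
```

>>> step_arm --twist '[[0, 0, 0], [0, 0, 0], [0, 0, 0], [0, 0, 0], [0, 0, 0]]' --offset '[[-0.06, 0, 0], [-0.12, 0, 0], [-0.18, 0, 0], [-0.24, 0, 0], [-0.3, 0, 0]]' --claw '[0.05, 0.05, 0.05, 0.05, 0.05]'

```text
time_s: 44.75
position: [0.4426, -0.2218, 0.2642]
orientation: [3.14, 0.001, 1.73]
contact_force: [-0.3, 0.3, 0.2]
finger_gap: 0.0504
grasp_force: 0.0
```

```bash
python3 - <<'E'
from m import *
t=snapshot("top");s=snapshot("scene");print(state()["position"],state()["contact_force"],state()["time_s"]);red(t,s);brass(t,s)
# mat outline incl. key and lid roof / latch index marks
h=cv2.cvtColor(t,cv2.COLOR_RGB2HSV).astype(int);m=(h[...,0]>60)&(h[...,0]<95)&(h[...,1]>70)&(h[...,2]>40);m[:,:130]=0;m[:,220:]=0;m[:190]=0;m[255:]=0
ys,xs=np.nonzero(m);print("mat px",xs.min(),xs.max(),ys.min(),ys.max(),cast("top",xs.min(),ys.min(),.003),cast("top",xs.max(),ys.max(),.003))
# red/green index marks and key block (dark) round each spindle/key, before and after
for nm,im in(("before",np.load("top3.npy")),("after",t)):
    hs=cv2.cvtColor(im,cv2.COLOR_RGB2HSV).astype(int)
    for L,(u,v) in(("L",(240,224)),("R",(329,233))):
        w=hs[v-9:v+10,u-9:u+10];r=((w[...,0]<7)|(w[...,0]>168))&(w[...,1]>70);g=(w[...,0]>45)&(w[...,0]<90)&(w[...,1]>50)
        b=(w[...,0]>8)&(w[...,0]<24)&(w[...,1]>110)
        print(nm,L,"red",[tuple(x) for x in np.argwhere(r)-9],"green",[tuple(x) for x in np.argwhere(g)-9])
E
```

```text
[ 0.4429 -0.2241  0.2637] [-0.2587  0.6395  0.2788] 44.85
top red px [176. 222.] pos [0.4427 0.3819 0.071 ] long 0.060930998765607654 yaw -80.95805662798682
scene red px [251.7577 302.3116] pos [0.4434 0.3837 0.055 ] long 0.07221166307455452 yaw -80.59014213379352
top brass [239.8 223.7] 10 [0.4359 0.1998 0.102 ]
top brass [328.5 233. ] 10 [ 0.4137 -0.0411  0.102 ]
scene brass [360.2273 200.5455] 22 [ 0.4132 -0.0406  0.102 ]
scene brass [300.8929 247.1786] 28 [0.4351 0.2019 0.102 ]
mat px 157 205 206 245 [0.4992 0.4602 0.003 ] [0.3865 0.3126 0.003 ]
before L red [(np.int64(3), np.int64(-1)), (np.int64(3), np.int64(0))] green []
before R red [(np.int64(3), np.int64(-1))] green []
after L red [(np.int64(-1), np.int64(-4)), (np.int64(0), np.int64(-4))] green []
after R red [(np.int64(0), np.int64(-4))] green []
```

Both index marks turned by about the same quarter-turn, and the two views agree that the key stands upright at mid-mat. Nothing is touching the robot, so I hand in.

```bash
python3 -c "
from plant import *
print(sign_off())"
```

```text
the job is handed in; nothing more can be done
None
```

The job is handed in, with no verdict returned: all three bottles found are in pockets 1–3, the lid is shut, both latches are turned to their stops and the key stands on its mat; one risk is that the wrist force briefly read about 122 N against the 120 N limit while I pressed the lid shut, which could count as a failure.

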